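# Clean the bonding plate with the scraper kept behind the tote, then load the next housings

### The arm

A 6-joint arm with a two-finger parallel gripper is mounted at the origin on the work surface. World frame = base frame: x ahead of the robot, y to its left, z up, the work surface at z = 0. Lengths are in m, angles in rad, forces in N, time in s.
With the tool pointing down it reaches from about 0.275 to 0.725 m from the base axis. Payload 15.9 kg.
Tool frame: the origin (TCP) lies between the finger pads; the fingertips stand 11 mm ahead of it and the grasp point (between the pads) lies 8 mm behind it; z points along the fingers, y is the line along which they close (so a half turn about z gives the same grasp; the last joint's range is limited). The gripper opens to 85 mm and grips with 20 to 120 N. Pads are 22 mm wide; open, the fingers measure 114 mm over their backs; the gripper's body (76 mm by 85 mm) begins 54 mm behind the grasp point. The pads swing forward as they close: fully open they stand 13 mm farther back than shut.
Start: joints at [1.237, 0.213, -0.034, 1.323, 0, 1.571], TCP at [0.164, 0.472, 0.242] pointing down, gripper open.
Joint ranges: [-2.98, 2.98], [-0.74, 1.72], [-1.14, 1.35], [-2.1, 2.04], [-1.57, 1.44], [-3.14, 3.14]. Speed limits (rad/s): [1.89, 1.89, 2.39, 2.57, 3.14, 3.14].

### API

Orientations are given as a rotation vector (axis times angle).
In Python, from station import robot gives the robot as it stands.
- The arm moves only by the shell command python3 -m inch 'ROWS' [FORCE]. ROWS is JSON, a list of rows, each a list of 3 entries, a list of its own where there are three numbers: the closure, from 0 (fully open) to 1 (shut), then the shift along the tool's x, y, z in cm, then the turn, a rotation vector about the tool's x, y, z in rad. A call has 1 to 10 rows; each row shifts and turns the commanded pose from where the row before left it, along the tool's axes as they then stand; what a row does not reach is not made up. A row lasts 1/12 s, in which the tool goes at most 41.7 mm and 7.16 degrees, less where a joint would pass 70% of its speed; a pose out of reach is approached as far as the arm can. A call with a gripper value outside its range is refused whole. The fingers move at their own pace and stop on an object; FORCE is the grip in N (left out, the last holds). Time passes only in rows, so rows that do not move let the fingers close. It gives the time, the measured TCP pose, the force, the opening and the grip force at its end, in the units of the state.
- robot.get_obs(): the state, without advancing time (a new reading comes with each control period).
- robot.grab_frame(name): name is "scene" or "top"; returns a dict with "color" (400x640x3 uint8, blue, green, red), "depth" (400x640 float32, m along the optical axis (not along the pixel's ray), 0 where there is no reading), "fovy" (degrees; the focal length in pixels is half the picture's height over the tangent of half this angle, whatever the lens; pixels are square), "cx", "cy" (the principal point, pixels), "distortion" ([k1, k2, p1, p2, k3] as OpenCV has them; the pictures are not rectified), "cam_to_world" (4x4, takes a point from camera to world coordinates). Camera axes: x right, y down, z forward; pixel columns grow to the right and rows downward; lengths in m; the calibration is good to about 2 mm. A picture is of the moment at which its call begins.
- robot.sign_off(): hands the job in; it is judged then, once.
Trained networks look in a picture, given as the dict that the camera call returned (one of the last four; its "shot" number tells which), for a name from the list of things; names that differ only in an ending like _2 or _b are one class to them, and where a whole thing is asked for, a point or a joint stands for the part that bears it (a point fixed in the world has none). Each returns a list of dicts, best first, with "confidence" (0 to 1); they miss things now and then, are a little off and sometimes report something else, mostly with a low value. They report only what shows in the picture. A call takes as long as a camera call.
- robot.spot_in(picture, label): "uv" ([column, row] in pixels, amid what is visible of it).
- robot.mark_of(picture, label): "uv" ([column, row] in pixels: a listed point, or the origin of a listed thing).
The state is a dict: "time": time; "joint_positions": joint angles; "qvel": joint speeds; "tau": joint torques, N m; "eef_pos": TCP position; "orientation": TCP orientation; "wrist_force": force on the tool from outside, world axes, zero at the start; "wrist_torque": the same for the moment, N m; "finger_gap": finger opening in m; "finger_force": force on a finger pad.
Only numpy, scipy, OpenCV 4.12 (cv2) and the standard library are available. Lean on these libraries where they do the work, as an engineer would, in place of code of your own. Each camera call takes 0.05 s, during which the arm holds its last target. There are 200 camera calls.

### The job

Get the bonding plate ready for the next batch: lift the caddy tote out of the blue tool bay and park it upright on the green mat, take the orange scraper block from behind it, and use the scraper (never the gripper itself) to push all the loose red resin chips off the plate into the black catch tray. Then stand the scraper back upright on its orange mark in the bay, and after that put the tote back on its yellow mark in front of it, both square to the bay. Last of all stand every housing from the blue mat upright and fully on the clean plate, next to one another, and leave the other things on the bench where they are.

Things in the scene. Friction and masses are not known exactly. Their poses are not given: they have to be found in the camera images.
- station: Bonding station, fixed to the bench, turned by up to 0.15 rad: an aluminium plate 200 mm (x) by 160 mm (y) clear inside, top 40 mm above the bench, with 6 mm rims rising 12 mm above the plate along its two y sides and its far +x side. Its -x edge (towards the robot) is open and drops straight into the black catch tray. Origin: on the bench under the plate's centre; z up.
- plate (a point): Centre of the plate's top face, 40 mm above the bench; axes as the station's: x from the catch tray to the far rim (rim's inner face at x = +100 mm, open edge at x = -100 mm), y across (rims' inner faces at +-80 mm).
- catch (a point): Centre of the inner floor of the catch tray, 150 mm on the -x side of the plate's centre, 4 mm above the bench; axes as the station's. The tray is 96 mm (x) by 164 mm (y) inside; its walls rise to 32 mm above the bench.
- bay: Blue tool bay, fixed, open at the top and on its -x side (which faces about towards the robot): side walls 30 mm high with inner faces at y = +-67 mm, back wall with inner face at x = +115 mm; the walls reach from x = -75 mm. Origin on the bench; x points into the bay, z up. White floor sheet with a yellow mark (tote) and an orange mark (scraper).
- tote_spot (a point): Centre of the yellow mark in the bay (bay x = -20 mm, y = 0), on the bench: where the tote belongs, tote's axes along the bay's.
- scraper_spot (a point): Centre of the orange mark in the bay (bay x = +50 mm, y = 0), on the bench: where the scraper belongs, with its long side along the bay's y.
- tote: Black caddy tote, 80 mm (x) by 100 mm (y), walls 70 mm high, about 0.45 kg, with a yellow upright grip panel through its middle, 18 mm thick (in x), 92 mm long (in y), top at 114 mm, free to be gripped above the walls. Origin: centre of the underside; z up. It stands in the bay close in front of the scraper.
- scraper: Orange scraper block, about 0.16 kg, standing upright: foot 30 mm (x) by 100 mm (y) and 22 mm high with a black rubber edge, grip on top 24 mm thick (in x) by 56 mm (in y), top at 87 mm. Origin: centre of the underside; z up. Push the chips with its broad 100 mm side.
- green_mat: Square green mat, 130 by 130 mm, 1 mm thin, lying flat on the bench: free place for the tote meanwhile. Origin: its centre on the bench.
- blue_mat: Blue mat 340 (x) by 170 (y) mm, 1 mm thin, lying on the bench to the robot's left, where the housings wait. Origin: its centre on the bench.
- housing0: Housing, about 0.15 kg: dark steel flange 60 (x) by 44 (y) mm and 14 mm high with an upright aluminium can 34 mm in diameter on its middle, top at 55 mm. Origin: centre of the underside; z up. Two or three of the three are present.
- housing1: Housing, about 0.15 kg: dark steel flange 60 (x) by 44 (y) mm and 14 mm high with an upright aluminium can 34 mm in diameter on its middle, top at 55 mm. Origin: centre of the underside; z up. Two or three of the three are present.
- housing2: Housing, about 0.15 kg: dark steel flange 60 (x) by 44 (y) mm and 14 mm high with an upright aluminium can 34 mm in diameter on its middle, top at 55 mm. Origin: centre of the underside; z up. Two or three of the three are present.
- chip0: Loose chip of cured red resin, 20 by 14 mm and 9 mm thick, 10 g, on the plate. Origin: centre of the underside. Three to five of the five are present.
- chip1: Loose chip of cured red resin, 20 by 14 mm and 9 mm thick, 10 g, on the plate. Origin: centre of the underside. Three to five of the five are present.
- chip2: Loose chip of cured red resin, 20 by 14 mm and 9 mm thick, 10 g, on the plate. Origin: centre of the underside. Three to five of the five are present.
- chip3: Loose chip of cured red resin, 20 by 14 mm and 9 mm thick, 10 g, on the plate. Origin: centre of the underside. Three to five of the five are present.
- chip4: Loose chip of cured red resin, 20 by 14 mm and 9 mm thick, 10 g, on the plate. Origin: centre of the underside. Three to five of the five are present.
- dispenser: White dispenser bottle, 64 mm wide, 150 mm tall: a bystander, leave it alone. Origin: its underside's centre (the screwdriver's: near its middle).
- glue: Small white glue bottle, 40 mm wide, 90 mm tall: a bystander, leave it alone. Origin: its underside's centre (the screwdriver's: near its middle).
- case: Flat black case 90 by 70 by 22 mm: a bystander, leave it alone. Origin: its underside's centre (the screwdriver's: near its middle).
- driver: Screwdriver lying on the bench: a bystander, leave it alone. Origin: its underside's centre (the screwdriver's: near its middle).
- cup: White cup, 68 mm wide, 80 mm tall: a bystander, leave it alone. Origin: its underside's centre (the screwdriver's: near its middle).

How it is judged:
By the outcome, as a careful person would: the job done as asked, in the order asked, and still so for the second after the job is handed in, with the robot touching nothing.
Of housing0, housing1, housing2 only 2 to 3 are there at a start; the rules pass over those that are not, and their reading is None.
Of chip0, chip1, chip2, chip3, chip4 only 3 to 5 are there at a start; the rules pass over those that are not, and their reading is None.
At some moment in a run one of tote, housing0, housing1, housing2 may be knocked a few centimetres aside while the robot is not near it.
Once in a run the grip may slacken for a moment while it holds something.
It also fails if it takes over 200 s, if anything falls off the work surface, if the arm or the gripper's body presses on something with over 40 N, if the wrist force passes 120 N, or if a joint passes its speed limit or range.

## Working session

There is one attempt and no reset: what is moved stays moved. The work goes in short steps, Python scripts to look and compute and a shell command to move; the robot and the scene stay as the last step left them, time stands still between calls to the robot, and variables do not carry over. Pictures are saved under pics/ and viewed, at most 14 in all, crops included, and the job is handed in when it is done.

```bash
ls; mkdir -p pics
cat > h.py <<'E'
import numpy as np, cv2
from scipy.spatial.transform import Rotation as R
from station import robot
def K(f):
    h,w=f["color"].shape[:2]; fl=h/2/np.tan(np.radians(f["fovy"])/2)
    return np.array([[fl,0,f["cx"]],[0,fl,f["cy"]],[0,0,1]])
def rays(f,uv):
    return cv2.undistortPoints(np.float64(uv).reshape(-1,1,2),K(f),np.float64(f["distortion"])).reshape(-1,2)
def at_z(f,uv,z):
    T=np.array(f["cam_to_world"]); r=np.c_[rays(f,uv),np.ones(len(np.reshape(uv,(-1,2))))]@T[:3,:3].T
    return T[:3,3]+r*((z-T[2,3])/r[:,2])[:,None]
def cloud(f):
    d=f["depth"]; v,u=np.mgrid[:d.shape[0],:d.shape[1]]
    r=np.c_[rays(f,np.stack([u,v],-1)),np.ones(d.size)]*d.reshape(-1,1)
    T=np.array(f["cam_to_world"]); p=r@T[:3,:3].T+T[:3,3]; p[d.ravel()==0]=np.nan
    return p.reshape(*d.shape,3)
def proj(f,P):
    T=np.linalg.inv(np.array(f["cam_to_world"])); P=np.reshape(P,(-1,3))
    q=P@T[:3,:3].T+T[:3,3]
    return cv2.projectPoints(q,np.zeros(3),np.zeros(3),K(f),np.float64(f["distortion"]))[0].reshape(-1,2)
def ob():
    o=robot.get_obs(); Rm=R.from_rotvec(o["orientation"]).as_matrix()
    print("t",round(o["time"],2),"p",np.round(o["eef_pos"],4),"x",np.round(Rm[:,0],3),"y",np.round(Rm[:,1],3),"z",np.round(Rm[:,2],3),"gap",round(o["finger_gap"],4),"F",np.round(o["wrist_force"],1),"g",np.round(o["finger_force"],1),"q",np.round(o["joint_positions"],2))
    return o
E
cat > look.py <<'E'
import sys
from h import *
n=sys.argv[1]
ob()
for c in ("scene","top"):
    f=robot.grab_frame(c); cv2.imwrite(f"pics/{n}_{c}.png",f["color"]); np.save(f"{n}_{c}.npy",f,allow_pickle=True)
    print(c,np.round(np.array(f["cam_to_world"]),3).tolist())
    P=cloud(f)
    for l in "station plate catch bay tote_spot scraper_spot tote scraper green_mat blue_mat housing0 chip0 dispenser glue case driver cup".split():
        z=.04 if l in("plate","chip0","station") else .004 if l=="catch" else 0
        m=[x for x in robot.mark_of(f,l) if x["confidence"]>.3]
        for x in m: print(l,round(x["confidence"],2),np.round(x["uv"]),np.round(at_z(f,x["uv"],0 if l=="station" else z)[0],3))
E
python3 look.py a
```

```text
pics
t 0.0 p [0.1637 0.4721 0.2418] x [-0.945  0.328 -0.   ] y [ 0.328  0.945 -0.001] z [-0.    -0.001 -1.   ] gap 0.0859 F [ 0.5  0.6 -0.5] g 0.0 q [ 1.24  0.21 -0.04  1.32 -0.    1.57]
scene [[-0.583, 0.5, -0.64, 1.34], [0.812, 0.358, -0.46, 0.602], [-0.001, -0.789, -0.615, 0.844], [0.0, 0.0, 0.0, 1.0]]
station 0.7 [324. 221.] [0.535 0.047 0.   ]
plate 0.65 [324. 210.] [0.537 0.049 0.04 ]
catch 0.96 [355. 195.] [0.387 0.057 0.004]
catch 0.69 [223. 175.] [ 0.541 -0.342  0.004]
bay 0.71 [224. 174.] [ 0.532 -0.348  0.   ]
tote_spot 0.77 [231. 174.] [ 0.521 -0.326  0.   ]
tote_spot 0.69 [348. 290.] [0.707 0.24  0.   ]
scraper_spot 0.78 [207. 172.] [ 0.555 -0.403  0.   ]
tote 0.78 [232. 172.] [ 0.512 -0.333  0.   ]
scraper 0.67 [210. 174.] [ 0.561 -0.385  0.   ]
green_mat 0.89 [286. 180.] [ 0.445 -0.161  0.   ]
green_mat 0.66 [229. 174.] [ 0.525 -0.332  0.   ]
blue_mat 0.89 [429. 248.] [0.463 0.337 0.   ]
housing0 0.89 [418. 279.] [0.581 0.362 0.   ]
housing0 0.71 [289. 181.] [ 0.441 -0.151  0.   ]
housing0 0.58 [426. 252.] [0.483 0.339 0.   ]
housing0 0.41 [354. 196.] [0.39  0.055 0.  
[... 1098 characters left out ...]
] [0.384 0.059 0.   ]
scraper 0.65 [452. 196.] [ 0.56  -0.394  0.   ]
green_mat 0.77 [375. 232.] [ 0.442 -0.148  0.   ]
blue_mat 0.83 [219. 221.] [0.468 0.337 0.   ]
housing0 0.84 [213. 186.] [0.58  0.363 0.   ]
housing0 0.69 [218. 219.] [0.475 0.341 0.   ]
chip0 0.61 [303. 189.] [0.565 0.077 0.04 ]
chip0 0.53 [323. 190.] [0.564 0.015 0.04 ]
chip0 0.52 [289. 211.] [0.498 0.117 0.04 ]
chip0 0.36 [329. 218.] [ 0.478 -0.004  0.04 ]
dispenser 0.96 [360. 132.] [ 0.766 -0.104  0.   ]
glue 0.5 [251. 143.] [0.724 0.247 0.   ]
glue 0.4 [315. 203.] [0.531 0.039 0.   ]
case 0.74 [448. 276.] [ 0.307 -0.371  0.   ]
driver 0.92 [174. 219.] [0.472 0.479 0.   ]
driver 0.34 [405. 141.] [ 0.738 -0.249  0.   ]
```

Run:
```python
import cv2
a=cv2.imread('pics/a_top.png'); cv2.imwrite('pics/a_topc.png',cv2.resize(a[100:310,140:480],None,fx=2.35,fy=2.35,interpolation=cv2.INTER_CUBIC))
a=cv2.imread('pics/a_scene.png'); cv2.imwrite('pics/a_scenec.png',cv2.resize(a[100:330,170:520],None,fx=2.28,fy=2.28,interpolation=cv2.INTER_CUBIC))
```

```text
(no output)
```

View pics/a_topc.png

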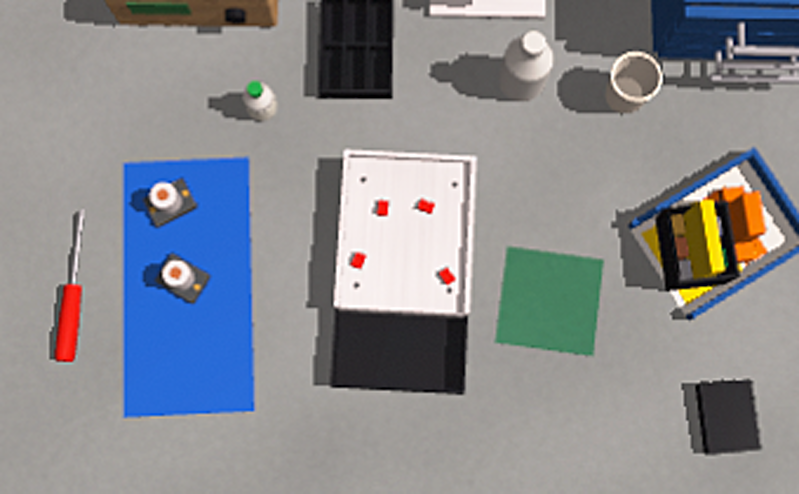

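View pics/a_scenec.png

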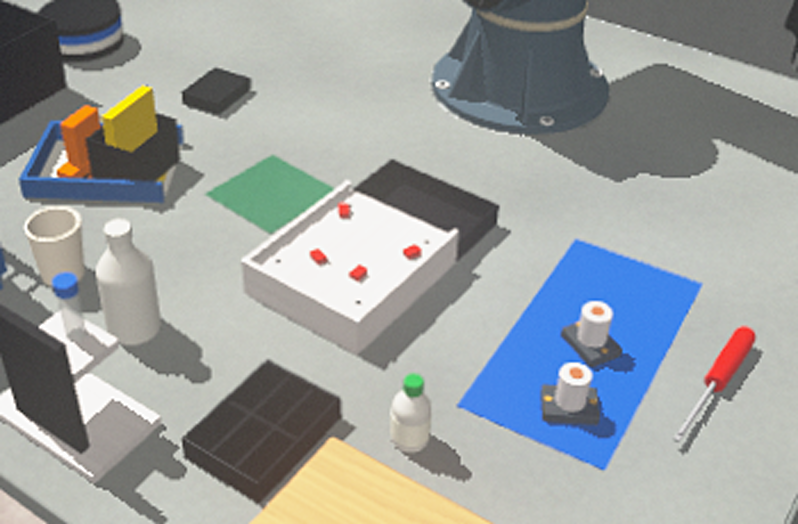

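The views show 2 housings on the blue mat (top crop 165,200 and 180,275) and 4 chips on the plate (382,208; 425,207; 358,260; 446,276). The tote sits in front of the scraper at (700,245), and the green mat at (550,300) is free.

```bash
cat > meas.py <<'E'
from h import *
import sys
def masks(f):
    c=cv2.cvtColor(f["color"],cv2.COLOR_BGR2HSV); h,s,v=c[...,0].astype(int),c[...,1],c[...,2]
    return dict(yellow=(h>23)&(h<33)&(s>150)&(v>60),orange=(h>6)&(h<19)&(s>170)&(v>60),red=((h<5)|(h>175))&(s>150)&(v>80),blue=(h>100)&(h<118)&(s>140)&(v>30),green=(h>60)&(h<85)&(s>80)&(v>50))
def rect(xy):
    (c,(w,h),a)=cv2.minAreaRect(np.float32(xy*1000)); 
    if w<h: a+=90; w,h=h,w
    return np.round(np.array(c)/1000,4),round(w),round(h),round((a+90)%180-90,1)   # a= direction of long side, deg
def plane(f,m,z):
    v,u=np.nonzero(m); return at_z(f,np.c_[u,v],z)[:,:2]
def scan(f,name):
    P=cloud(f); M=masks(f); z=np.nan_to_num(P[...,2],nan=-1); x,y=P[...,0],P[...,1]
    print(name)
    m=M["yellow"]&(z>.1)&(z<.125)&(y<.0)
    if m.sum()>20: print(" tote panel top",m.sum(),rect(plane(f,m,.114)),"zmed",np.round(np.median(z[m]),4))
    m=M["orange"]&(z>.078)&(z<.1)&(y<.2)
    if m.sum()>20: print(" scraper top",m.sum(),rect(plane(f,m,.087)),"zmed",np.round(np.median(z[m]),4))
    m=M["blue"]&(z>.024)&(z<.036)&(y<-.2)&(x<.72)
    q=plane(f,m,.03); print(" bay rim",m.sum(),rect(q)); np.save(f"bay_{name}.npy",q)
    m=M["green"]&(z<.01)&(y<0)&(abs(x-.44)<.15); print(" green mat",rect(plane(f,m,.001)))
    n,L,st,ce=cv2.connectedComponentsWithStats(((M["red"])&(z>.0)&(x>.3)&(x<.7)&(abs(y-.05)<.12)).astype(np.uint8))
    for i in range(1,n):
        if st[i,4]>5:
            zz=np.median(z[L==i]); print(" chip",st[i,4],rect(plane(f,L==i,.049 if zz>.03 else .013)),"z",round(float(zz),3))
    g=(z>.049)&(z<.056)&(x>.4)&(x<.68)&(abs(y-.05)<.12)&~M["red"]
    print(" station rim",g.sum(),rect(plane(f,g,.052)) if g.sum()>10 else "")
    m=(z>.048)&(z<.062)&(y>.22)&(x>.28)&(x<.7)&(y<.45)
    n,L,st,ce=cv2.connectedComponentsWithStats(m.astype(np.uint8))
    for i in range(1,n):
        if st[i,4]>15:
            c=rect(plane(f,L==i,.055)); fl=(z>.006)&(z<.02)&(np.hypot(x-c[0][0],y-c[0][1])<.045)&~M["blue"]
            print(" housing can",st[i,4],c,"flange",fl.sum(),rect(plane(f,fl,.014)) if fl.sum()>10 else "")
if __name__=="__main__":
    for c in ("top","scene"):
        f=np.load(f"{sys.argv[1]}_{c}.npy",allow_pickle=True).item() if len(sys.argv)>1 else robot.grab_frame(c)
        scan(f,c)
E
python3 meas.py a
```

```text
top
 tote panel top 171 (array([ 0.5237, -0.3292]), 89, 23, 8.0) zmed 0.1142
 scraper top 148 (array([ 0.5582, -0.3935]), 56, 25, 8.8) zmed 0.0872
 bay rim 373 (array([ 0.4052, -0.4632]), 488, 198, 32.9)
 green mat (array([ 0.4547, -0.1438]), 128, 128, 82.7)
 chip 26 (array([0.567 , 0.0796]), 19, 12, 0.8) z 0.049
 chip 28 (array([0.5697, 0.0227]), 18, 13, 72.0) z 0.049
 chip 26 (array([0.4976, 0.1083]), 18, 12, -25.0) z 0.051
 chip 27 (array([ 0.4788, -0.0063]), 17, 13, 45.3) z 0.049
 station rim 304 (array([0.5387, 0.0484]), 204, 172, -2.3)
 housing can 18 (array([0.6959, 0.2456]), 25, 6, -89.2) flange 30 (array([0.6875, 0.2449]), 77, 68, -74.6)
 housing can 83 (array([0.5792, 0.3618]), 31, 30, -33.9) flange 147 (array([0.5775, 0.3621]), 58, 44, -59.7)
 housing can 88 (array([0.476 , 0.3403]), 31, 27, 2.9) flange 146 (array([0.4762, 0.3406]), 60, 44, 60.8)
scene
 tote panel top 130 (array([ 0.5318, -0.3199]), 104, 34, 7.3) zmed 0.113
 scraper top 100 (array([ 0.5648, -0.3868]), 65, 32, 12.2) zmed 0.0853
 bay rim 558 (array([ 0.405 , -1.0117]), 1513, 999, 65.8)
 green mat (array([ 0.4553, -0.1426]), 126, 125, 83.0)
 chip 17 (array([ 0.4836, -0.0008]), 19, 9, 35.5) z 0.048
 chip 20 (array([0.5019, 0.1113]), 18, 12, -17.6) z 0.049
 chip 22 (array([0.5738, 0.0251]), 18, 11, 68.6) z 0.048
 chip 24 (array([0.5718, 0.0811]), 22, 11, 1.8) z 0.048
 station rim 381 (array([0.5413, 0.0499]), 208, 175, -2.2)
 housing can 111 (array([0.4812, 0.3436]), 42, 28, 25.1) flange 212 (array([0.4823, 0.343 ]), 66, 49, 62.3)
 housing can 129 (array([0.5824, 0.3653]), 38, 29, 26.2) flange 255 (array([0.5832, 0.3664]), 59, 50, -61.6)
```

```bash
cat > go.py <<'E'
# go.py x y z yaw(deg, direction of tool y): turn in tool frame, then shift along the turned tool's axes
import sys
from h import *
def go(x,y,z,yaw):
    o=ob(); Rc=R.from_rotvec(o["orientation"]); a=np.radians(yaw)
    yv=np.array([np.cos(a),np.sin(a),0]); zv=np.array([0,0,-1.]); Rt=R.from_matrix(np.c_[np.cross(yv,zv),yv,zv])
    t=(Rc.inv()*Rt).as_rotvec(); d=np.array([x,y,z])-o["eef_pos"]; s=Rt.inv().apply(d)*100
    print("turn",np.round(t,3),"rows",np.ceil(np.linalg.norm(t)/.125),"shift cm",np.round(s,2),"rows",np.ceil(np.linalg.norm(s)/4.15))
if __name__=="__main__": go(*map(float,sys.argv[1:5]))
E
python3 go.py .525 -.3285 .2 98
python3 - <<'E'
from h import *
from scipy.optimize import minimize
for c in("top","scene"):
    q=np.load(f"bay_{c}.npy"); q=q[np.hypot(q[:,0]-.54,q[:,1]+.37)<.2]; print(len(q))
    def cost(p):
        a=p[2]; d=q-p[:2]; X=d@[np.cos(a),np.sin(a)]; Y=d@[-np.sin(a),np.cos(a)]
        t=p[3]
        e1=np.hypot(np.maximum(abs(abs(Y)-.067-t/2)-t/2,0),np.maximum(-.075-X,0)+np.maximum(X-.115-t,0))
        e2=np.hypot(np.maximum(abs(X-.115-t/2)-t/2,0),np.maximum(abs(Y)-.067-t,0))
        return np.minimum(np.minimum(e1,e2),.01).mean()*1e3+20*t
    best=min((minimize(cost,[.54+dx,-.37+dy,np.radians(a),.006],method="Nelder-Mead",options=dict(xatol=1e-5,fatol=1e-5,maxiter=3000)) for a in(-55,-60,-65,-70) for dx in(-.02,0,.02) for dy in(-.02,0,.02)),key=lambda r:r.fun)
    print(c,best.x[:2],np.degrees(best.x[2]),best.x[3],best.fun)
E
```

```text
t 1.8 p [0.1638 0.4724 0.2423] x [-0.945  0.328 -0.   ] y [ 0.328  0.945 -0.   ] z [-0. -0. -1.] gap 0.0857 F [-0.3  0.6 -0. ] g 0.0 q [ 1.24  0.21 -0.03  1.32 -0.    1.57]
turn [-0.     0.    -0.473] rows 4.0 shift cm [-24.62 -84.33   4.23] rows 22.0
360
top [ 0.53307349 -0.35024009] -58.44631137070587 0.008160073593377873 0.17717971547314032
119
scene [ 0.53578269 -0.34941822] -58.64130064198415 0.007136621727882351 0.15918247621556775
```

```bash
python3 -m inch '[[0.4,[0,0,0],[0,0,-0.118]],[0.4,[0,0,0],[0,0,-0.118]],[0.4,[0,0,0],[0,0,-0.118]],[0.4,[0,0,0],[0,0,-0.119]]]' 60
python3 -m inch '[[0.4,[-1,-3.4,0],[0,0,0]],[0.4,[-1,-3.4,0],[0,0,0]],[0.4,[-1,-3.4,0],[0,0,0]],[0.4,[-1,-3.4,0],[0,0,0]],[0.4,[-1,-3.4,0],[0,0,0]],[0.4,[-1,-3.4,0],[0,0,0]],[0.4,[-1,-3.4,0],[0,0,0]],[0.4,[-1,-3.4,0],[0,0,0]],[0.4,[-1,-3.4,0],[0,0,0]],[0.4,[-1,-3.4,0],[0,0,0]]]'
python3 -m inch '[[0.4,[-1,-3.4,0],[0,0,0]],[0.4,[-1,-3.4,0],[0,0,0]],[0.4,[-1,-3.4,0],[0,0,0]],[0.4,[-1,-3.4,0],[0,0,0]],[0.4,[-1,-3.4,0],[0,0,0]],[0.4,[-1,-3.4,0],[0,0,0]],[0.4,[-1,-3.4,0],[0,0,0]],[0.4,[-1,-3.4,0],[0,0,0]],[0.4,[-1,-3.4,0],[0,0,0]],[0.4,[-1,-3.4,0],[0,0,0]]]'
python3 -m inch '[[0.4,[-1,-3.4,0],[0,0,0]],[0.4,[-1,-3.4,0],[0,0,0]],[0.4,[-1,-3.4,0],[0,0,0]],[0.4,[-1,-3.4,0],[0,0,0]],[0.4,[0,0,0],[0,0,0]],[0.4,[0,0,0],[0,0,0]]]'
python3 meas.py; python3 go.py .525 -.3285 .13 98
```

```text
time: 2.13
eef_pos: [0.1638, 0.4724, 0.2423]
orientation: [0.228, -3.133, -0.0]
wrist_force: [0.2, -0.2, 0.6]
finger_gap: 0.0512
finger_force: 0.0
time: 2.97
eef_pos: [0.3103, 0.148, 0.2425]
orientation: [-0.219, 3.133, 0.0]
wrist_force: [0.7, 0.3, -0.2]
finger_gap: 0.0515
finger_force: 0.0
time: 3.8
eef_pos: [0.4566, -0.1752, 0.2423]
orientation: [-0.218, 3.134, -0.0]
wrist_force: [0.6, -0.4, 0.1]
finger_gap: 0.0509
finger_force: 0.0
time: 4.3
eef_pos: [0.5148, -0.3037, 0.2412]
orientation: [0.215, -3.133, -0.001]
wrist_force: [0.1, 0.6, -0.6]
finger_gap: 0.0515
finger_force: 0.0
top
 bay rim 120 (array([ 0.4484, -0.5003]), 526, 146, 51.9)
 green mat (array([ 0.4547, -0.1438]), 128, 128, 82.7)
 chip 24 (array([0.567 , 0.0781]), 19, 9, 1.0) z 0.05
 chip 26 (array([0.5695, 0.0222]), 17, 13, 72.0) z 0.05
 chip 24 (array([0.497 , 0.1086]), 15, 12, 0.8) z 0.049
 chip 25 (array([ 0.4781, -0.0053]), 17, 13, 33.9) z 0.049
 station rim 306 (array([0.5386, 0.0486]), 204, 172, -2.3)
 housing can 16 (array([0.6959, 0.2456]), 25, 6, -89.2) flange 28 (array([0.6831, 0.2401]), 77, 54, -60.1)
 hous
[... 519 characters left out ...]
.5) z 0.048
 chip 23 (array([0.5018, 0.1121]), 16, 15, -33.5) z 0.048
 chip 22 (array([0.5739, 0.0254]), 19, 11, 68.6) z 0.048
 chip 25 (array([0.5718, 0.0811]), 22, 11, 1.8) z 0.047
 station rim 376 (array([0.5409, 0.0495]), 207, 175, -2.1)
 housing can 111 (array([0.4816, 0.3438]), 43, 28, 25.1) flange 212 (array([0.4831, 0.342 ]), 66, 51, 62.4)
 housing can 127 (array([0.5821, 0.3652]), 37, 29, 26.2) flange 259 (array([0.5838, 0.367 ]), 59, 53, -62.6)
t 4.4 p [ 0.5145 -0.3019  0.2422] x [-0.99  -0.139  0.   ] y [-0.139  0.99   0.   ] z [-0.  0. -1.] gap 0.0509 F [ 0.1 -0.1  0.4] g 0.0 q [-0.53  0.42  0.25  1.4   0.   -0.67]
turn [ 0. -0. -0.] rows 1.0 shift cm [-0.67 -2.78 11.22] rows 3.0
```

```bash
python3 -m inch '[[0.4,[-0.7,-2.8,0],[0,0,0]],[0.4,[0,0,4],[0,0,0]],[0.4,[0,0,4],[0,0,0]],[0.4,[0,0,3],[0,0,0]],[0.4,[0,0,2.2],[0,0,0]],[0.4,[0,0,2],[0,0,0]],[0.4,[0,0,0],[0,0,0]],[0.4,[0,0,0],[0,0,0]]]'
python3 -m inch '[[0.8,[0,0,0],[0,0,0]],[1,[0,0,0],[0,0,0]],[1,[0,0,0],[0,0,0]],[1,[0,0,0],[0,0,0]],[1,[0,0,0],[0,0,0]],[1,[0,0,0],[0,0,0]]]' 80
python3 -m inch '[[1,[0,0,-1],[0,0,0]],[1,[0,0,-1.5],[0,0,0]],[1,[0,0,-1.5],[0,0,0]],[1,[0,0,-1.5],[0,0,0]],[1,[0,0,0],[0,0,0]]]' 80
python3 go.py .4547 -.1435 .095 82.7
```

```text
time: 5.07
eef_pos: [0.5251, -0.328, 0.0907]
orientation: [0.22, -3.133, -0.001]
wrist_force: [-0.7, -0.4, 0.4]
finger_gap: 0.051
finger_force: 0.0
time: 5.57
eef_pos: [0.5264, -0.3297, 0.0919]
orientation: [-0.218, 3.132, -0.002]
wrist_force: [0.5, -1.4, 8.5]
finger_gap: 0.0169
finger_force: 81.4
time: 5.98
eef_pos: [0.5266, -0.3298, 0.1488]
orientation: [-0.218, 3.131, -0.004]
wrist_force: [0.8, -0.9, -4.0]
finger_gap: 0.0169
finger_force: 79.7
t 5.98 p [ 0.5266 -0.3298  0.1488] x [-0.99  -0.139 -0.003] y [-0.139  0.99  -0.003] z [ 0.003 -0.002 -1.   ] gap 0.0169 F [ 0.8 -0.9 -4. ] g 79.7 q [-0.56  0.49  0.12  1.2  -0.   -0.7 ]
turn [-0.002  0.003  0.267] rows 3.0 shift cm [ 9.5  17.57  5.38] rows 5.0
```

```bash
python3 -m inch '[[1,[0,2.9,0],[0,0,0.07]],[1,[1.9,2.9,0],[0,0,0.07]],[1,[1.9,2.9,0],[0,0,0.07]],[1,[1.9,2.9,0],[0,0,0.057]],[1,[1.9,2.9,0],[0,0,0]],[1,[1.9,2.9,0],[0,0,0]],[1,[0,0,0],[0,0,0]],[1,[0,0,0],[0,0,0]]]' 80
python3 go.py .4547 -.1435 .0935 82.7
```

```text
time: 6.65
eef_pos: [0.4336, -0.1499, 0.1453]
orientation: [-0.198, -3.135, -0.0]
wrist_force: [0.7, -1.1, -3.2]
finger_gap: 0.0169
finger_force: 80.8
t 6.65 p [ 0.4336 -0.1499  0.1453] x [-0.992  0.125  0.   ] y [0.125 0.992 0.   ] z [-0.  0. -1.] gap 0.0169 F [ 0.7 -1.1 -3.2] g 80.8 q [-0.33  0.17 -0.33  1.06  0.   -0.21]
turn [ 0.    -0.     0.002] rows 1.0 shift cm [-2.01  0.91  5.18] rows 2.0
```

```bash
python3 -m inch '[[1,[-2.2,0.9,0],[0,0,0]],[1,[0,0,2.2],[0,0,0]],[1,[0,0,1.6],[0,0,0]],[1,[0,0,0.8],[0,0,0]],[1,[0,0,0.5],[0,0,0]],[1,[0,0,0.2],[0,0,0]],[1,[0,0,0],[0,0,0]],[1,[0,0,0],[0,0,0]]]' 80
python3 -m inch '[[0.6,[0,0,0],[0,0,0]],[0.4,[0,0,0],[0,0,0]],[0.4,[0,0,0],[0,0,0]],[0.4,[0,0,0],[0,0,0]],[0.4,[0,0,-4],[0,0,0]],[0.4,[0,0,-4],[0,0,0]],[0.4,[0,0,-4],[0,0,0]],[0.4,[0,0,-3],[0,0,0]]]' 80
python3 go.py .558 -.393 .25 98.8
```

```text
time: 7.32
eef_pos: [0.4578, -0.1454, 0.093]
orientation: [0.201, 3.134, -0.0]
wrist_force: [0.1, 0.3, -4.7]
finger_gap: 0.0171
finger_force: 80.6
time: 7.98
eef_pos: [0.4576, -0.1451, 0.2457]
orientation: [0.2, 3.133, -0.001]
wrist_force: [1.1, 0.2, 0.4]
finger_gap: 0.0512
finger_force: 0.0
t 7.98 p [ 0.4576 -0.1451  0.2457] x [-0.992  0.127 -0.003] y [ 0.127  0.992 -0.   ] z [ 0.002 -0.001 -1.   ] gap 0.0512 F [1.1 0.2 0.4] g 0.0 q [-0.31  0.17 -0.08  1.32  0.   -0.18]
turn [-0.001  0.002 -0.281] rows 3.0 shift cm [ -6.13 -26.04  -0.43] rows 7.0
```

```bash
cat > bayfit.py <<'E'
from h import *
from meas import *
for c in("top","scene"):
    f=robot.grab_frame(c); scan(f,c); np.save(f"b_{c}.npy",f,allow_pickle=True); cv2.imwrite(f"pics/b_{c}.png",f["color"])
    P=cloud(f); M=masks(f); z=np.nan_to_num(P[...,2],nan=-1)
    w=(np.hypot(P[...,0]-.54,P[...,1]+.36)<.2)
    m=M["yellow"]&(z<.01)&w
    if m.sum()>10: print("yellow mark",m.sum(),rect(plane(f,m,.001)))
    m=M["orange"]&(z<.01)&w
    if m.sum()>10: print("orange mark",m.sum(),rect(plane(f,m,.001)))
    m=M["orange"]&(z<.03)&(z>.015)&w
    if m.sum()>10: print("foot top",m.sum(),rect(plane(f,m,.022)))
E
python3 bayfit.py | grep -v -e chip -e can
```

```text
top
 bay rim 130 (array([ 0.4094, -0.5443]), 427, 114, 40.8)
 green mat (array([ 0.4606, -0.0972]), 128, 34, -7.2)
 station rim 331 (array([0.5386, 0.0485]), 204, 172, -2.3)
scene
 tote panel top 127 (array([ 0.466 , -0.1369]), 100, 33, -9.8) zmed 0.1122
 scraper top 57 (array([ 0.5645, -0.3866]), 62, 32, 6.5) zmed 0.084
 bay rim 592 (array([ 0.1355, -1.294 ]), 2163, 962, 83.7)
 green mat (array([ 0.4578, -0.145 ]), 125, 123, -4.0)
 station rim 380 (array([0.5406, 0.0497]), 208, 174, -2.5)
yellow mark 306 (array([ 0.5114, -0.3413]), 86, 77, -57.9)
orange mark 13 (array([ 0.5055, -0.4396]), 181, 49, 52.8)
foot top 88 (array([ 0.5633, -0.3898]), 104, 38, 7.5)
```

Run:
```python
import cv2
a=cv2.imread('pics/b_top.png'); b=cv2.imread('pics/b_scene.png')
import numpy as np
x=cv2.resize(a[150:260,340:500],(640,440),interpolation=cv2.INTER_CUBIC)
cv2.imwrite('pics/b_c.png',x)
```

```text
(no output)
```

View pics/b_c.png

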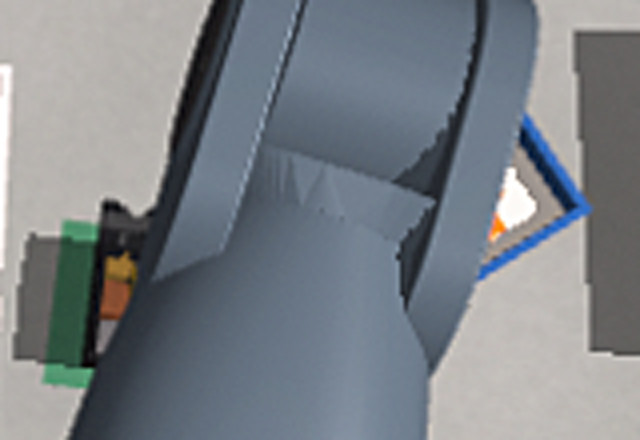

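```bash
python3 -m inch '[[0.35,[0,0,0],[0,0,-0.09]],[0.35,[0,0,0],[0,0,-0.09]],[0.35,[0,0,0],[0,0,-0.09]],[0.35,[-0.9,-3.7,0],[0,0,0]],[0.35,[-0.9,-3.7,0],[0,0,0]],[0.35,[-0.9,-3.7,0],[0,0,0]],[0.35,[-0.9,-3.7,0],[0,0,0]],[0.35,[-0.9,-3.7,0],[0,0,0]],[0.35,[-0.9,-3.7,0],[0,0,0]],[0.35,[-0.9,-3.7,0],[0,0,0]]]' 80
python3 -m inch '[[0.35,[0,0,0],[0,0,0]],[0.35,[0,0,0],[0,0,0]]]'
python3 go.py .558 -.3935 .058 98
```

```text
time: 8.92
eef_pos: [0.5565, -0.3941, 0.2418]
orientation: [0.223, -3.134, -0.0]
wrist_force: [2.3, 0.2, 1.5]
finger_gap: 0.0556
finger_force: 0.0
time: 9.08
eef_pos: [0.5565, -0.394, 0.2398]
orientation: [0.22, -3.132, -0.002]
wrist_force: [0.8, 0.5, 1.2]
finger_gap: 0.0556
finger_force: 0.0
t 9.08 p [ 0.5565 -0.394   0.2398] x [-0.99  -0.14   0.002] y [-0.14   0.99   0.002] z [-0.002  0.001 -1.   ] gap 0.0556 F [0.8 0.5 1.2] g 0.0 q [-0.62  0.63  0.59  1.53 -0.   -0.76]
turn [ 0.002 -0.002  0.001] rows 1.0 shift cm [-0.15  0.03 18.18] rows 5.0
```

```bash
python3 -m inch '[[0.35,[-0.15,0,4],[0,0,0]],[0.35,[0,0,4],[0,0,0]],[0.35,[0,0,4],[0,0,0]],[0.35,[0,0,3],[0,0,0]],[0.35,[0,0,2],[0,0,0]],[0.35,[0,0,1.2],[0,0,0]],[0.35,[0,0,0],[0,0,0]],[0.35,[0,0,0],[0,0,0]]]'
python3 -m inch '[[0.6,[0,0,0],[0,0,0]],[1,[0,0,0],[0,0,0]],[1,[0,0,0],[0,0,0]],[1,[0,0,0],[0,0,0]],[1,[0,0,0],[0,0,0]],[1,[0,0,0],[0,0,0]]]' 100
python3 -m inch '[[1,[0,0,-2],[0,0,0]],[1,[0,0,-3],[0,0,0]],[1,[0,0,-3],[0,0,0]],[1,[0,0,-3],[0,0,0]],[1,[0,0,-2],[0,0,0]],[1,[0,0,0],[0,0,0]]]' 100
python3 go.py .604 .019 .19 177.7
```

```text
time: 9.75
eef_pos: [0.5575, -0.3911, 0.0608]
orientation: [0.224, -3.133, -0.001]
wrist_force: [0.0, 0.9, 1.0]
finger_gap: 0.0554
finger_force: 0.0
time: 10.25
eef_pos: [0.5584, -0.3924, 0.0619]
orientation: [-0.223, 3.132, -0.002]
wrist_force: [-2.0, 0.8, 8.1]
finger_gap: 0.0228
finger_force: 97.9
time: 10.75
eef_pos: [0.5593, -0.3932, 0.1959]
orientation: [-0.223, 3.128, -0.007]
wrist_force: [0.9, -0.0, -1.1]
finger_gap: 0.023
finger_force: 98.5
t 10.75 p [ 0.5593 -0.3932  0.1959] x [-0.99  -0.142 -0.005] y [-0.142  0.99  -0.005] z [ 0.006 -0.004 -1.   ] gap 0.023 F [ 0.9 -0.  -1.1] g 98.5 q [-0.61  0.62  0.45  1.4  -0.   -0.75]
turn [-8.000e-03  1.000e-03 -1.389e+00] rows 12.0 shift cm [-41.37  -2.81   0.59] rows 10.0
```

```bash
python3 -m inch '[[1,[0,0,0],[-0.001,0,-0.116]],[1,[0,0,0],[-0.001,0,-0.116]],[1,[0,0,0],[-0.001,0,-0.116]],[1,[0,0,0],[-0.001,0,-0.116]],[1,[0,0,0],[-0.001,0,-0.116]],[1,[0,0,0],[-0.001,0,-0.116]],[1,[0,0,0],[-0.001,0,-0.116]],[1,[0,0,0],[-0.001,0,-0.116]],[1,[0,0,0],[0,0,-0.116]],[1,[0,0,0],[0,0,-0.116]]]' 100
python3 -m inch '[[1,[0,0,0],[0,0,-0.116]],[1,[0,0,0],[0,0,-0.113]],[1,[-3.8,-0.2,0],[0,0,0]],[1,[-3.8,-0.2,0],[0,0,0]],[1,[-3.8,-0.2,0],[0,0,0]],[1,[-3.8,-0.3,0],[0,0,0]],[1,[-3.8,-0.3,0],[0,0,0]],[1,[-3.8,-0.3,0],[0,0,0]],[1,[-3.8,-0.3,0],[0,0,0]],[1,[-3.8,-0.3,0],[0,0,0]]]'
python3 -m inch '[[1,[-3.8,-0.3,0],[0,0,0]],[1,[-3.8,-0.3,0],[0,0,0]],[1,[-3.3,-0.2,0],[0,0,0]],[1,[0,0,0],[0,0,0]],[1,[0,0,0],[0,0,0]],[1,[0,0,0],[0,0,0]]]'
python3 meas.py; python3 go.py .6033 .019 .11 177.7
```

```text
time: 11.58
eef_pos: [0.5577, -0.392, 0.1899]
orientation: [-1.911, 2.493, 0.013]
wrist_force: [0.3, 0.4, -1.9]
finger_gap: 0.0228
finger_force: 98.4
time: 12.42
eef_pos: [0.5905, -0.0874, 0.1919]
orientation: [-2.176, 2.264, 0.012]
wrist_force: [1.5, -0.7, -1.6]
finger_gap: 0.0228
finger_force: 98.7
time: 12.92
eef_pos: [0.603, 0.0193, 0.1925]
orientation: [-2.177, 2.264, 0.012]
wrist_force: [0.2, -0.4, -1.7]
finger_gap: 0.023
finger_force: 98.7
top
 tote panel top 83 (array([ 0.4636, -0.151 ]), 73, 12, -0.7) zmed 0.1148
 bay rim 367 (array([ 0.4137, -0.473 ]), 498, 208, 37.3)
 green mat (array([ 0.4467, -0.1981]), 129, 32, -14.7)
 station rim 120 (array([0.5407, 0.1205]), 203, 28, -2.4)
 housing can 19 (array([0.6959, 0.2456]), 25, 6, -89.2) flange 31 (array([0.688 , 0.2448]), 70, 60, 41.0)
 housing can 87 (array([0.5787, 0.361 ]), 31, 30, 46.4) flange 156 (array([0.5814, 0.3645]), 59, 53, -59.5)
 housing can 87 (array([0.476 , 0.3404]), 31, 27, 2.9) flange 144 (array([0.4763, 0.3408]), 60, 44, 60.8)
scene
 tote panel top 24 (array([ 0.5033, -0.1411]), 37, 14, 54.4) zmed 0.1109
 ba
[... 174 characters left out ...]
20 (array([0.5019, 0.1113]), 18, 12, -17.6) z 0.048
 chip 22 (array([0.5739, 0.0254]), 19, 11, 68.6) z 0.048
 chip 24 (array([0.5718, 0.0811]), 22, 11, 1.8) z 0.047
 station rim 352 (array([0.5412, 0.0495]), 209, 174, -2.4)
 housing can 111 (array([0.4804, 0.3432]), 40, 28, 25.1) flange 208 (array([0.4818, 0.3434]), 66, 50, 58.7)
 housing can 131 (array([0.5824, 0.3653]), 38, 29, 26.2) flange 258 (array([0.5846, 0.3666]), 60, 52, -59.1)
t 13.02 p [0.603  0.0184 0.1926] x [-0.041 -0.999 -0.006] y [-0.999  0.041  0.005] z [-0.005  0.006 -1.   ] gap 0.0227 F [ 0.8  0.2 -1.1] g 98.7 q [ 0.03  0.45  0.16  1.29  0.01 -1.5 ]
turn [ 0.005  0.006 -0.001] rows 1.0 shift cm [-0.06 -0.02  8.26] rows 2.0
```

```bash
python3 bayfit.py | grep -e mark -e top; python3 -m inch '[[1,[0,0,3],[0.005,0.006,0]],[1,[0,0,3],[0,0,0]],[1,[0,0,1.5],[0,0,0]],[1,[0,0,0.8],[0,0,0]],[1,[0,0,0.5],[0,0,0]],[1,[0,0,0],[0,0,0]],[1,[0,0,0],[0,0,0]]]'; python3 go.py .6033 .019 .1025 177.7
```

```text
top
 tote panel top 73 (array([ 0.465, -0.151]), 70, 12, -0.7) zmed 0.1147
yellow mark 938 (array([ 0.5241, -0.3351]), 108, 90, 31.3)
orange mark 324 (array([ 0.5602, -0.3948]), 103, 33, 31.3)
 tote panel top 23 (array([ 0.5033, -0.1411]), 37, 14, 54.4) zmed 0.1121
yellow mark 371 (array([ 0.512 , -0.3417]), 88, 80, -58.4)
orange mark 11 (array([ 0.5509, -0.3844]), 72, 26, 6.9)
time: 13.7
eef_pos: [0.6036, 0.0193, 0.1057]
orientation: [-2.176, 2.264, -0.001]
wrist_force: [0.3, -0.1, -1.8]
finger_gap: 0.0228
finger_force: 98.5
t 13.7 p [0.6036 0.0193 0.1057] x [-0.04  -0.999 -0.   ] y [-0.999  0.04  -0.002] z [ 0.002  0.    -1.   ] gap 0.0228 F [ 0.3 -0.1 -1.8] g 98.5 q [ 0.03  0.48 -0.    1.08  0.   -1.5 ]
turn [-0.002  0.     0.   ] rows 1.0 shift cm [0.04 0.03 0.32] rows 1.0
```

```bash
python3 -m inch '[[1,[0,0,0.15],[0,0,0]],[1,[0,0,0.15],[0,0,0]],[1,[0,0,0],[0,0,0]],[1,[0,0,0],[0,0,0]]]'; python3 -m inch '[[1,[0,0,0.1],[0,0,0]],[1,[0,0,0],[0,0,0]]]'
```

```text
time: 14.03
eef_pos: [0.6032, 0.0196, 0.102]
orientation: [-2.177, 2.264, -0.001]
wrist_force: [0.9, -1.2, -2.0]
finger_gap: 0.0229
finger_force: 98.5
time: 14.2
eef_pos: [0.6034, 0.0195, 0.1018]
orientation: [-2.176, 2.264, -0.002]
wrist_force: [-3.6, -1.9, 10.9]
finger_gap: 0.0227
finger_force: 100.5
```

```bash
python3 -m inch '[[1,[0,0,-0.1],[0,0,0]],[1,[0,0.7,0],[0,0,0]],[1,[0,0.8,0],[0,0,0]],[1,[0,0.8,0],[0,0,0]],[1,[0,0.8,0],[0,0,0]],[1,[0,0.8,0],[0,0,0]],[1,[0,0.8,0],[0,0,0]],[1,[0,0.8,0],[0,0,0]],[1,[0,0.8,0],[0,0,0]],[1,[0,0.8,0],[0,0,0]]]'
python3 -m inch '[[1,[0,0.8,0],[0,0,0]],[1,[0,0.8,0],[0,0,0]],[1,[0,0.8,0],[0,0,0]],[1,[0,0.8,0],[0,0,0]],[1,[0,0.8,0],[0,0,0]],[1,[0,0.8,0],[0,0,0]],[1,[0,0.8,0],[0,0,0]],[1,[0,0.7,0],[0,0,0]],[1,[0,0.7,0],[0,0,0]],[1,[0,0.7,0],[0,0,0]]]'
python3 -m inch '[[1,[0,0.6,0],[0,0,0]],[1,[0,0.6,0],[0,0,0]],[1,[0,0.5,0],[0,0,0]],[1,[0,0,0],[0,0,0]],[1,[0,0,0],[0,0,0]]]'
python3 go.py .438 .026 .1025 177.7; python3 meas.py | grep -e chip -e scene
```

```text
time: 15.03
eef_pos: [0.5315, 0.0224, 0.1019]
orientation: [-2.177, 2.264, -0.001]
wrist_force: [2.5, -0.2, 4.3]
finger_gap: 0.0229
finger_force: 99.5
time: 15.87
eef_pos: [0.4548, 0.0255, 0.1019]
orientation: [-2.176, 2.264, -0.001]
wrist_force: [3.9, -0.2, 6.4]
finger_gap: 0.0231
finger_force: 99.7
time: 16.28
eef_pos: [0.4371, 0.0261, 0.1017]
orientation: [2.177, -2.265, -0.001]
wrist_force: [-3.6, 0.2, 13.3]
finger_gap: 0.0226
finger_force: 100.8
t 16.28 p [0.4371 0.0261 0.1017] x [-0.04  -0.999 -0.   ] y [-0.999  0.04   0.   ] z [-0.  0. -1.] gap 0.0226 F [-3.6  0.2 13.3] g 100.8 q [ 0.06  0.17 -0.46  0.94  0.   -1.47]
turn [0.    0.    0.001] rows 1.0 shift cm [ 0.01 -0.09 -0.08] rows 1.0
 chip 8 (array([0.4939, 0.113 ]), 9, 3, 1.3) z 0.309
scene
 chip 15 (array([0.5019, 0.1119]), 17, 14, -24.1) z 0.048
 chip 22 (array([0.5603, 0.0863]), 14, 12, -54.4) z 0.049
```

```bash
python3 -m inch '[[1,[0,0,-1.5],[0,0,0]],[1,[0,0,-2],[0,0,0]],[1,[-1,-3.3,0],[0,0,0]],[1,[-1.1,-3.3,0],[0,0,0]],[1,[-1.1,-3.3,0],[0,0,0]],[1,[-1.1,-3.3,0],[0,0,0]],[1,[-1.1,-3.4,0],[0,0,0]],[1,[0,0,0],[0,0,0]],[1,[0,0,0],[0,0,0]]]'; python3 go.py .6055 .073 .102 177.7
```

```text
time: 17.13
eef_pos: [0.606, 0.0738, 0.1348]
orientation: [2.176, -2.263, -0.003]
wrist_force: [-1.0, -1.0, -1.7]
finger_gap: 0.0225
finger_force: 99.5
t 17.13 p [0.606  0.0738 0.1348] x [-0.039 -0.999  0.   ] y [-0.999  0.039  0.003] z [-0.003 -0.    -1.   ] gap 0.0225 F [-1.  -1.  -1.7] g 99.5 q [ 0.12  0.48  0.07  1.17  0.   -1.41]
turn [ 0.003 -0.     0.001] rows 1.0 shift cm [0.09 0.04 3.28] rows 1.0
```

```bash
python3 -m inch '[[1,[0.1,0,1.4],[0.002,0,0]],[1,[0,0,1.2],[0,0,0]],[1,[0,0,0.5],[0,0,0]],[1,[0,0,0.1],[0,0,0]],[1,[0,0,0],[0,0,0]],[1,[0,0,0],[0,0,0]]]'
python3 -m inch '[[1,[0,0.8,0],[0,0,0]],[1,[0,0.8,0],[0,0,0]],[1,[0,0.8,0],[0,0,0]],[1,[0,0.8,0],[0,0,0]],[1,[0,0.8,0],[0,0,0]],[1,[0,0.8,0],[0,0,0]],[1,[0,0.8,0],[0,0,0]],[1,[0,0.8,0],[0,0,0]],[1,[0,0.8,0],[0,0,0]],[1,[0,0.8,0],[0,0,0]]]'
python3 -m inch '[[1,[0,0.8,0],[0,0,0]],[1,[0,0.8,0],[0,0,0]],[1,[0,0.8,0],[0,0,0]],[1,[0,0.8,0],[0,0,0]],[1,[0,0.8,0],[0,0,0]],[1,[0,0.8,0],[0,0,0]],[1,[0,0.7,0],[0,0,0]],[1,[0,0.7,0],[0,0,0]],[1,[0,0.7,0],[0,0,0]],[1,[0,0.6,0],[0,0,0]]]'
python3 -m inch '[[1,[0,0.6,0],[0,0,0]],[1,[0,0.5,0],[0,0,0]],[1,[0,0,0],[0,0,0]],[1,[0,0,-1.5],[0,0,0]],[1,[0,0,-3],[0,0,0]],[1,[0,0,-4],[0,0,0]],[1,[0,0,-2],[0,0,0]],[1,[0,0,0],[0,0,0]]]'
python3 go.py .5602 -.394 .18 121.3; python3 meas.py
```

```text
time: 17.63
eef_pos: [0.606, 0.0724, 0.1055]
orientation: [-2.175, 2.264, -0.003]
wrist_force: [-0.3, 0.5, -0.9]
finger_gap: 0.0226
finger_force: 99.7
time: 18.47
eef_pos: [0.5254, 0.0757, 0.1046]
orientation: [-2.176, 2.264, -0.003]
wrist_force: [0.0, 0.3, -1.8]
finger_gap: 0.023
finger_force: 99.5
time: 19.3
eef_pos: [0.4505, 0.0787, 0.1044]
orientation: [-2.176, 2.264, -0.002]
wrist_force: [0.2, 0.8, -1.3]
finger_gap: 0.0229
finger_force: 99.5
time: 19.97
eef_pos: [0.4423, 0.0794, 0.2136]
orientation: [-2.172, 2.26, -0.008]
wrist_force: [0.5, 0.2, -1.4]
finger_gap: 0.0227
finger_force: 99.8
t 19.97 p [0.4423 0.0794 0.2136] x [-0.04  -0.999 -0.002] y [-0.999  0.04  -0.009] z [ 0.009  0.001 -1.   ] gap 0.0227 F [ 0.5  0.2 -1.4] g 99.8 q [ 0.18  0.11 -0.23  1.22 -0.   -1.35]
turn [-0.007  0.006  0.985] rows 8.0 shift cm [ 14.52 -46.58   3.36] rows 12.0
top
 tote panel top 180 (array([ 0.4551, -0.1458]), 92, 16, -7.0) zmed 0.1145
 bay rim 360 (array([ 0.4084, -0.477 ]), 513, 208, 37.3)
 green mat (array([ 0.4545, -0.1438]), 128, 127, 82.6)
 station rim 105 (array([ 0.5473, -0.0238]), 180, 31, 0.1)
 housing can 91 (array([0.5526, 0.3399]), 31, 31, 0.8) flange 154 (array([0.5527, 0.3411]), 59, 45, -61.6)
 housing can 88 (array([0.4774, 0.3404]), 30, 29, 47.2) flange 144 (array([0.476 , 0.3403]), 60, 43, 61.9)
scene
 tote panel top 120 (array([ 0.4645, -0.1369]), 98, 30, -5.8) zmed 0.1126
 bay rim 592 (array([ 0.4164, -1.0234]), 1514, 1000, 64.6)
 green mat (array([ 0.4573, -0.1444]), 125, 123, -4.7)
 station rim 361 (array([0.5408, 0.0499]), 208, 174, -2.5)
 housing can 113 (array([0.4803, 0.3424]), 37, 32, 35.1) flange 199 (array([0.4821, 0.3424]), 65, 49, 63.0)
 housing can 125 (array([0.5572, 0.3424]), 40, 29, 26.6) flange 245 (array([0.5586, 0.3439]), 59, 52, -60.3)
```

Run:
```python
from h import *
x=[]
for c,(r0,r1,c0,c1) in dict(scene=(140,270,260,420),top=(170,290,260,400)).items():
    f=robot.grab_frame(c); x.append(cv2.resize(f["color"][r0:r1,c0:c1],(400,300),interpolation=cv2.INTER_CUBIC))
cv2.imwrite("pics/c.png",np.hstack(x))
```

```text
(no output)
```

View pics/c.png

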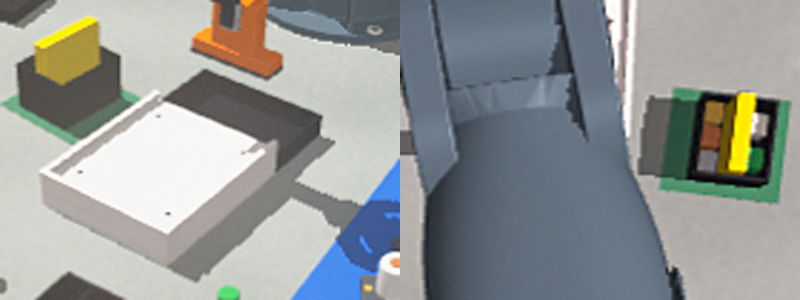

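```bash
python3 -m inch '[[1,[0,0,0],[-0.002,0.002,0.11]],[1,[0,0,0],[-0.002,0.002,0.11]],[1,[0,0,0],[0,0,0.11]],[1,[0,0,0],[0,0,0.11]],[1,[0,0,0],[0,0,0.11]],[1,[0,0,0],[0,0,0.11]],[1,[0,0,0],[0,0,0.11]],[1,[0,0,0],[0,0,0.11]],[1,[0,0,0],[0,0,0.105]]]' 100
python3 -m inch '[[1,[-0.2,-3.5,0],[0,0,0]],[1,[-0.2,-3.5,0],[0,0,0]],[1,[-0.2,-3.5,0],[0,0,0]],[1,[-0.2,-3.5,0],[0,0,0]],[1,[-0.2,-3.5,0],[0,0,0]],[1,[-0.2,-3.5,0],[0,0,0]],[1,[-0.2,-3.4,0],[0,0,0]],[1,[-0.2,-3.4,0],[0,0,0]]]'
python3 -m inch '[[1,[2.3,-2.7,0],[0,0,0]],[1,[2.3,-2.7,0],[0,0,0]],[1,[2.3,-2.7,0],[0,0,0]],[1,[2.3,-2.7,0],[0,0,0]],[1,[2.3,-2.7,0],[0,0,0]],[1,[2.3,-2.7,0],[0,0,0]],[1,[2.3,-2.6,0],[0,0,0]],[1,[0,0,0],[0,0,0]],[1,[0,0,0],[0,0,0]]]'
python3 go.py .5604 -.3938 .1 121.3
python3 - <<'E'
from h import *
x=[]
for c,(r0,r1,c0,c1) in dict(scene=(100,230,160,320),top=(170,290,250,410)).items():
    f=robot.grab_frame(c); x.append(cv2.resize(f["color"][r0:r1,c0:c1],(400,300),interpolation=cv2.INTER_CUBIC))
    import meas; m=meas.masks(f)["red"]; n,L,s,ce=cv2.connectedComponentsWithStats(m.astype(np.uint8)); print(c,[(np.round(at_z(f,ce[i],.01)[0],3).tolist(),int(s[i,4])) for i in range(1,n) if s[i,4]>6])
cv2.imwrite("pics/d.png",np.hstack(x))
E
```

```text
time: 20.92
eef_pos: [0.4394, 0.0789, 0.2079]
orientation: [0.838, -3.022, 0.004]
wrist_force: [-0.0, -0.7, -1.3]
finger_gap: 0.0231
finger_force: 99.4
time: 21.58
eef_pos: [0.5983, -0.1517, 0.2079]
orientation: [0.846, -3.02, 0.002]
wrist_force: [0.9, 0.9, -2.2]
finger_gap: 0.0227
finger_force: 99.6
time: 22.33
eef_pos: [0.5571, -0.3959, 0.2082]
orientation: [0.842, -3.022, 0.0]
wrist_force: [0.8, 0.5, -1.9]
finger_gap: 0.0231
finger_force: 99.8
t 22.33 p [ 0.5571 -0.3959  0.2082] x [-0.856 -0.517  0.005] y [-0.517  0.856  0.001] z [-0.005 -0.002 -1.   ] gap 0.0231 F [ 0.8  0.5 -1.9] g 99.8 q [-0.62  0.63  0.5   1.45 -0.   -1.16]
turn [ 0.001 -0.005 -0.003] rows 1.0 shift cm [-4.000e-01  1.000e-02  1.082e+01] rows 3.0
scene [([0.412, 0.487, 0.01], 260)]
top [([0.414, 0.487, 0.01], 274), ([0.418, 0.118, 0.01], 35), ([0.416, 0.093, 0.01], 38), ([0.421, 0.025, 0.01], 27)]
```

View pics/d.png

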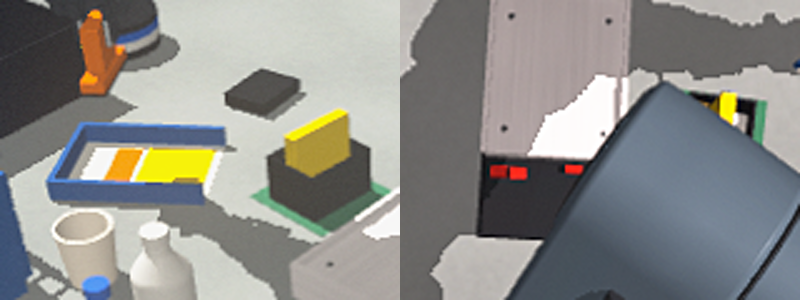

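Run:
```python
from h import *
f=robot.grab_frame("scene"); print(proj(f,[[.557,-.396,.146],[.557,-.396,.233],[.557,-.396,.208]]))
cv2.imwrite("pics/e.png",cv2.resize(f["color"][0:180,130:330],None,fx=3,fy=3,interpolation=cv2.INTER_CUBIC))
```

```text
[[201.68936516 133.34042045]
 [197.4226567  107.78244411]
 [198.66969178 115.30939026]]
```

View pics/e.png

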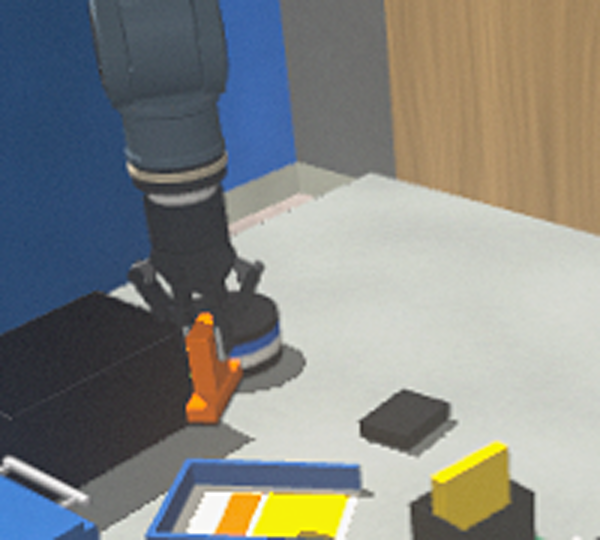

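The scraper is held upright by the gripper (crop 205,370), above the empty bay. Next I set it down.

```bash
python3 -m inch '[[1,[-0.4,0,2],[0.001,-0.005,-0.003]],[1,[0,0,3],[0,0,0]],[1,[0,0,3],[0,0,0]],[1,[0,0,2.5],[0,0,0]],[1,[0,0,1.5],[0,0,0]],[1,[0,0,1],[0,0,0]],[1,[0,0,0.8],[0,0,0]],[1,[0,0,0],[0,0,0]],[1,[0,0,0],[0,0,0]]]'; python3 go.py .5604 -.3938 .062 121.3
```

```text
time: 23.23
eef_pos: [0.5623, -0.3924, 0.0733]
orientation: [-0.852, 3.021, -0.004]
wrist_force: [0.0, -0.1, -0.9]
finger_gap: 0.0229
finger_force: 100.0
t 23.23 p [ 0.5623 -0.3924  0.0733] x [-0.853 -0.522 -0.002] y [-0.522  0.853 -0.003] z [ 0.003 -0.002 -1.   ] gap 0.0229 F [ 0.  -0.1 -0.9] g 100.0 q [-0.61  0.67  0.22  1.13  0.   -1.16]
turn [-0.003  0.002  0.003] rows 1.0 shift cm [ 0.23 -0.02  1.13] rows 1.0
```

```bash
python3 -m inch '[[1,[0.2,0,0.5],[-0.003,0.002,0.003]],[1,[0,0,0.3],[0,0,0]],[1,[0,0,0.2],[0,0,0]],[1,[0,0,0.1],[0,0,0]],[1,[0,0,0],[0,0,0]],[1,[0,0,0],[0,0,0]]]'; python3 go.py .5604 -.3938 .062 121.3
```

```text
time: 23.73
eef_pos: [0.5602, -0.3939, 0.062]
orientation: [0.847, -3.025, 0.0]
wrist_force: [-1.5, 0.2, 2.8]
finger_gap: 0.0228
finger_force: 100.1
t 23.73 p [ 0.5602 -0.3939  0.062 ] x [-0.855 -0.519  0.001] y [-0.519  0.855 -0.   ] z [-0. -0. -1.] gap 0.0228 F [-1.5  0.2  2.8] g 100.1 q [-0.61  0.68  0.21  1.11 -0.   -1.16]
turn [-0.    -0.001 -0.   ] rows 1.0 shift cm [-0.02 -0.   -0.  ] rows 1.0
```

```bash
python3 -m inch '[[0.6,[0,0,0],[0,0,0]],[0.35,[0,0,0],[0,0,0]],[0.35,[0,0,0],[0,0,0]],[0.35,[0,0,0],[0,0,0]],[0.35,[0,0,-3],[0,0,0]],[0.35,[0,0,-4],[0,0,0]],[0.35,[0,0,-4],[0,0,0]],[0.35,[0,0,-4],[0,0,0]],[0.35,[0,0,-3],[0,0,0]]]' 80
python3 -m inch '[[0.4,[-0.8,3.6,0],[0,0,0]],[0.4,[-0.8,3.6,0],[0,0,0]],[0.4,[-0.8,3.6,0],[0,0,0]],[0.4,[-0.8,3.6,0],[0,0,0]],[0.4,[-0.8,3.6,0],[0,0,0]],[0.4,[-0.8,3.6,0],[0,0,0]],[0.4,[-0.8,3.6,0],[0,0,0]],[0.4,[-0.8,3.6,0],[0,0,0]],[0.4,[-0.8,3.6,0],[0,0,0]],[0.4,[-0.8,3.6,0],[0,0,0]]]'
python3 -m inch '[[0.4,[-0.8,3.6,0],[0,0,0]],[0.4,[-0.8,3.6,0],[0,0,0]],[0.4,[0,0,0],[0,0,0]]]'
python3 bayfit.py | grep -v -e chip -e can; python3 go.py .455 -.1455 .2 83
```

```text
time: 24.48
eef_pos: [0.5604, -0.3937, 0.2455]
orientation: [-0.847, 3.024, -0.003]
wrist_force: [1.0, -0.9, 0.3]
finger_gap: 0.0554
finger_force: 0.0
time: 25.32
eef_pos: [0.4408, -0.0431, 0.2418]
orientation: [0.847, -3.025, 0.0]
wrist_force: [0.6, 1.4, -0.6]
finger_gap: 0.0509
finger_force: 0.0
time: 25.57
eef_pos: [0.4161, 0.0298, 0.2421]
orientation: [-0.854, 3.023, 0.002]
wrist_force: [0.9, 0.3, 0.7]
finger_gap: 0.0511
finger_force: 0.0
top
 tote panel top 180 (array([ 0.4551, -0.1458]), 92, 16, -7.0) zmed 0.1142
 scraper top 135 (array([ 0.5593, -0.3917]), 54, 24, 29.6) zmed 0.0875
 bay rim 371 (array([ 0.4064, -0.4733]), 508, 205, 35.9)
 green mat (array([ 0.4515, -0.1684]), 128, 78, -7.3)
 station rim 42 (array([0.4903, 0.1354]), 101, 6, 1.4)
yellow mark 876 (array([ 0.5238, -0.3346]), 109, 89, 31.9)
orange mark 51 (array([ 0.5505, -0.3859]), 106, 27, 46.5)
foot top 162 (array([ 0.5588, -0.3909]), 99, 32, 31.3)
scene
 tote panel top 115 (array([ 0.4662, -0.137 ]), 102, 31, -4.6) zmed 0.1123
 scraper top 44 (array([ 0.569 , -0.3859]), 64, 22, 31.9) zmed 0.0848
 bay rim 602 (array([ 0.4299, -1.0382]), 1520, 1006, 63.5)
 green mat (array([ 0.4573, -0.1444]), 125, 123, -4.7)
 station rim 364 (array([0.5417, 0.0497]), 209, 176, -2.0)
yellow mark 339 (array([ 0.5112, -0.342 ]), 87, 79, -57.9)
foot top 45 (array([ 0.562 , -0.3894]), 97, 27, 29.9)
t 25.67 p [0.4177 0.0264 0.242 ] x [-0.853 -0.522 -0.   ] y [-0.522  0.853 -0.   ] z [ 0. -0. -1.] gap 0.0514 F [ 0.5 -0.5 -0.6] g 0.0 q [ 0.06  0.05 -0.23  1.3  -0.   -0.49]
turn [-0.     0.     0.671] rows 6.0 shift cm [ -5.8  -16.61   4.2 ] rows 5.0
```

```bash
python3 -m inch '[[0.4,[0,0,0],[0,0,0.112]],[0.4,[0,0,0],[0,0,0.112]],[0.4,[0,0,0],[0,0,0.112]],[0.4,[0,0,0],[0,0,0.112]],[0.4,[0,0,0],[0,0,0.112]],[0.4,[0,0,0],[0,0,0.111]]]' 80
python3 -m inch '[[0.4,[-1.2,-3.3,0],[0,0,0]],[0.4,[-1.2,-3.3,0],[0,0,0]],[0.4,[-1.2,-3.3,0],[0,0,0]],[0.4,[-1.1,-3.3,0],[0,0,0]],[0.4,[-1.1,-3.4,0],[0,0,0]],[0.4,[0,0,3],[0,0,0]],[0.4,[0,0,3],[0,0,0]],[0.4,[0,0,0],[0,0,0]]]'
python3 go.py .4551 -.1458 .0915 83; python3 meas.py | grep -e tote
```

```text
time: 26.17
eef_pos: [0.4184, 0.0242, 0.2417]
orientation: [-0.207, -3.134, 0.0]
wrist_force: [0.3, 0.9, 0.4]
finger_gap: 0.0509
finger_force: 0.0
time: 26.83
eef_pos: [0.4523, -0.1476, 0.177]
orientation: [-0.2, -3.128, -0.002]
wrist_force: [-1.2, 0.5, -0.9]
finger_gap: 0.0513
finger_force: 0.0
t 26.83 p [ 0.4523 -0.1476  0.177 ] x [-0.992  0.127  0.007] y [0.127 0.992 0.001] z [-0.007  0.002 -1.   ] gap 0.0513 F [-1.2  0.5 -0.9] g 0.0 q [-0.32  0.19 -0.23  1.16 -0.   -0.19]
turn [ 0.001 -0.007 -0.006] rows 1.0 shift cm [-0.26  0.22  8.55] rows 3.0
 tote panel top 131 (array([ 0.4653, -0.1369]), 100, 31, -4.6) zmed 0.1125
```

```bash
python3 -m inch '[[0.4,[-0.3,0.2,2.5],[0,-0.005,0]],[0.4,[0,0,3],[0,0,0]],[0.4,[0,0,2],[0,0,0]],[0.4,[0,0,1],[0,0,0]],[0.4,[0,0,0],[0,0,0]],[0.4,[0,0,0],[0,0,0]]]'
python3 -m inch '[[0.8,[0,0,0],[0,0,0]],[1,[0,0,0],[0,0,0]],[1,[0,0,0],[0,0,0]],[1,[0,0,0],[0,0,0]],[1,[0,0,0],[0,0,0]],[1,[0,0,0],[0,0,0]]]' 100
python3 -m inch '[[1,[0,0,-1],[0,0,0]],[1,[0,0,-1.5],[0,0,0]],[1,[0,0,-1.5],[0,0,0]],[1,[0,0,-1.5],[0,0,0]],[1,[0,0,-0.5],[0,0,0]],[1,[0,0,0],[0,0,0]]]' 100
python3 go.py .5238 -.3340 .13 121.3
```

```text
time: 27.43
eef_pos: [0.4591, -0.1452, 0.0982]
orientation: [0.195, 3.13, -0.001]
wrist_force: [0.1, -0.2, -0.3]
finger_gap: 0.0517
finger_force: 0.0
time: 27.93
eef_pos: [0.4591, -0.1455, 0.0981]
orientation: [0.196, 3.129, -0.002]
wrist_force: [-3.3, -0.9, 11.6]
finger_gap: 0.0165
finger_force: 98.0
time: 28.43
eef_pos: [0.4587, -0.1452, 0.1582]
orientation: [0.196, 3.129, -0.001]
wrist_force: [-0.1, -0.4, -4.4]
finger_gap: 0.0165
finger_force: 98.4
t 28.43 p [ 0.4587 -0.1452  0.1582] x [-0.992  0.124 -0.007] y [ 0.124  0.992 -0.   ] z [ 0.006 -0.001 -1.   ] gap 0.0165 F [-0.1 -0.4 -4.4] g 98.4 q [-0.31  0.2  -0.26  1.1   0.   -0.18]
turn [-0.003  0.006 -0.671] rows 6.0 shift cm [  4.25 -19.51   2.82] rows 5.0
```

```bash
python3 -m inch '[[1,[0,0,0],[-0.001,0.003,-0.096]],[1,[0,0,0],[-0.001,0.003,-0.096]],[1,[0,0,0],[0,0,-0.096]],[1,[0,0,0],[0,0,-0.096]],[1,[0,0,0],[0,0,-0.096]],[1,[0,0,0],[0,0,-0.096]],[1,[0,0,0],[0,0,-0.095]]]' 100
python3 -m inch '[[1,[0.6,-2.6,0],[0,0,0]],[1,[0.6,-2.8,0],[0,0,0]],[1,[0.6,-2.8,0],[0,0,0]],[1,[0.6,-2.8,0],[0,0,0]],[1,[0.5,-2.8,0],[0,0,0]],[1,[0.5,-2.8,0],[0,0,0]],[1,[0.5,-2.3,0],[0,0,0]],[1,[0,0,0],[0,0,0]],[1,[0,0,0],[0,0,0]]]'
python3 go.py .5269 -.3321 .098 121.3
```

```text
time: 29.02
eef_pos: [0.4575, -0.1448, 0.1558]
orientation: [0.854, -3.021, -0.004]
wrist_force: [0.5, 0.2, -5.0]
finger_gap: 0.0161
finger_force: 98.2
time: 29.77
eef_pos: [0.5225, -0.3274, 0.1547]
orientation: [0.845, -3.023, -0.005]
wrist_force: [-0.3, 0.7, -3.8]
finger_gap: 0.0163
finger_force: 99.5
t 29.77 p [ 0.5225 -0.3274  0.1547] x [-0.855 -0.518  0.001] y [-0.518  0.855  0.004] z [-0.003  0.003 -1.   ] gap 0.0163 F [-0.3  0.7 -3.8] g 99.5 q [-0.56  0.49  0.13  1.22  0.   -1.1 ]
turn [ 0.004 -0.001 -0.001] rows 1.0 shift cm [-0.13 -0.63  5.67] rows 2.0
```

```bash
python3 -m inch '[[1,[-0.1,-0.3,0],[0.003,0,0]],[1,[0,-0.3,1],[0,0,0]],[1,[0,0,1.5],[0,0,0]],[1,[0,0,1.2],[0,0,0]],[1,[0,0,0.8],[0,0,0]],[1,[0,0,0.5],[0,0,0]],[1,[0,0,0],[0,0,0]],[1,[0,0,0],[0,0,0]]]'
python3 go.py .5269 -.3321 .098 121.3
```

```text
time: 30.43
eef_pos: [0.5269, -0.3312, 0.1065]
orientation: [0.848, -3.025, 0.002]
wrist_force: [-0.4, -0.0, -3.7]
finger_gap: 0.0164
finger_force: 99.4
t 30.43 p [ 0.5269 -0.3312  0.1065] x [-0.854 -0.52   0.001] y [-0.52   0.854 -0.001] z [-0.    -0.001 -1.   ] gap 0.0164 F [-0.4 -0.  -3.7] g 99.4 q [-0.56  0.52  0.06  1.11 -0.   -1.11]
turn [-0.001 -0.001  0.   ] rows 1.0 shift cm [ 0.04 -0.08  0.85] rows 1.0
```

```bash
python3 -m inch '[[1,[0,-0.1,0.4],[0,0,0]],[1,[0,0,0.3],[0,0,0]],[1,[0,0,0.1],[0,0,0]],[1,[0,0,0.1],[0,0,0]],[1,[0,0,0],[0,0,0]],[1,[0,0,0],[0,0,0]]]'
python3 -m inch '[[0.7,[0,0,0],[0,0,0]],[0.4,[0,0,0],[0,0,0]],[0.4,[0,0,0],[0,0,0]],[0.4,[0,0,0],[0,0,0]],[0.4,[0,0,-3],[0,0,0]],[0.4,[0,0,-4],[0,0,0]],[0.4,[0,0,-4],[0,0,0]],[0.4,[0,0,-3],[0,0,0]]]' 60
python3 go.py .48 .2 .24 151
```

```text
time: 30.93
eef_pos: [0.5275, -0.3327, 0.0983]
orientation: [-0.847, 3.025, -0.003]
wrist_force: [-4.0, 0.1, 8.0]
finger_gap: 0.0165
finger_force: 101.3
time: 31.6
eef_pos: [0.5275, -0.3321, 0.2406]
orientation: [-0.847, 3.024, -0.004]
wrist_force: [0.3, -0.8, 0.0]
finger_gap: 0.0516
finger_force: 0.0
t 31.6 p [ 0.5275 -0.3321  0.2406] x [-0.854 -0.52  -0.   ] y [-0.519  0.854 -0.003] z [ 0.002 -0.002 -1.   ] gap 0.0516 F [ 0.3 -0.8  0. ] g 0.0 q [-0.56  0.48  0.34  1.43 -0.   -1.11]
turn [-0.003 -0.    -0.518] rows 5.0 shift cm [-44.24  29.95   0.06] rows 13.0
```

```bash
python3 -m inch '[[0.35,[-1.6,3.3,0],[0,0,0]],[0.35,[-1.6,3.3,0],[0,0,0]],[0.35,[-1.6,3.3,0],[0,0,0]],[0.35,[-1.6,3.3,0],[0,0,0]],[0.35,[-1.6,3.3,0],[0,0,0]],[0.35,[-1.6,3.3,0],[0,0,0]],[0.35,[-1.6,3.3,0],[0,0,0]],[0.35,[-1.6,3.3,0],[0,0,0]],[0.35,[-1.6,3.3,0],[0,0,0]],[0.35,[-1.6,3.3,0],[0,0,0]]]'
python3 -m inch '[[0.35,[-1.6,3.3,0],[0,0,0]],[0.35,[-1.6,3.3,0],[0,0,0]],[0.35,[-1.6,3.3,0],[0,0,0]],[0.35,[0,0,0],[0,0,0]]]'
python3 bayfit.py; python3 go.py .5526 .34 .2 118.4
python3 - <<'E'
import cv2,numpy as np
a=cv2.imread('pics/b_top.png')[100:310,140:490]; b=cv2.imread('pics/b_scene.png')[80:330,170:520]
cv2.imwrite('pics/f.png',np.vstack([cv2.resize(a,(560,300),interpolation=cv2.INTER_CUBIC),cv2.resize(b,(560,300),interpolation=cv2.INTER_CUBIC)]))
E
```

```text
time: 32.43
eef_pos: [0.4922, 0.0347, 0.2371]
orientation: [-0.847, 3.025, -0.002]
wrist_force: [1.4, 0.1, 0.4]
finger_gap: 0.0552
finger_force: 0.0
time: 32.77
eef_pos: [0.4815, 0.1477, 0.2368]
orientation: [-0.854, 3.023, 0.001]
wrist_force: [1.1, -0.2, 0.3]
finger_gap: 0.0555
finger_force: 0.0
top
 tote panel top 172 (array([ 0.5238, -0.3332]), 90, 21, 30.8) zmed 0.1148
 scraper top 135 (array([ 0.559 , -0.3911]), 54, 25, 29.6) zmed 0.0868
 bay rim 379 (array([ 0.413 , -0.4762]), 506, 212, 38.4)
 green mat (array([ 0.4547, -0.144 ]), 128, 128, -7.4)
 chip 36 (array([ 0.4132, -0.0128]), 21, 12, -89.2) z 0.012
 station rim 187 (array([0.5378, 0.0311]), 204, 138, -2.1)
 housing can 91 (array([0.5527, 0.3414]), 31, 27, 2.9) flange 98 (array([0.5507, 0.3449]), 48, 45, -61.8)
 housing can 85 (array([0.476 , 0.3403]), 31, 27, 2.9) flange 145 (array([0.4762, 0.3408]), 59, 44, 61.5)
yellow mark 56 (array([ 0.4932, -0.3269]), 134, 66, 69.8)
foot top 105 (array([ 0.5612, -0.3949]), 99, 23, 31.3)
scene
 tote panel top 106 (array([ 0.536 , -0.3256]), 111, 24, 37.1) zmed 0.1135
 scraper top 47 (array([ 0.5688, -0.3852]), 65, 24, 31.9) zmed 0.0853
 bay rim 565 (array([ 0.4047, -1.0186]), 1496, 999, 65.6)
 green mat (array([ 0.4552, -0.1429]), 127, 124, -6.1)
 station rim 357 (array([0.5415, 0.05  ]), 210, 175, -2.5)
 housing can 115 (array([0.4817, 0.3423]), 42, 30, 24.1) flange 200 (array([0.482 , 0.3449]), 68, 54, 48.7)
 housing can 123 (array([0.5569, 0.3421]), 40, 29, 25.4) flange 238 (array([0.5591, 0.3442]), 59, 53, -60.3)
yellow mark 11 (array([ 0.4883, -0.3071]), 74, 3, 32.1)
foot top 38 (array([ 0.5857, -0.3766]), 45, 27, 33.2)
t 32.87 p [0.482  0.1438 0.2368] x [-0.853 -0.522  0.001] y [-0.522  0.853 -0.001] z [ 0.    -0.001 -1.   ] gap 0.0554 F [ 0.3 -0.3 -0.3] g 0.0 q [ 0.29  0.22 -0.04  1.31 -0.   -0.26]
turn [-0.001 -0.001  0.053] rows 1.0 shift cm [-15.54  13.91   3.68] rows 6.0
```

View pics/f.png

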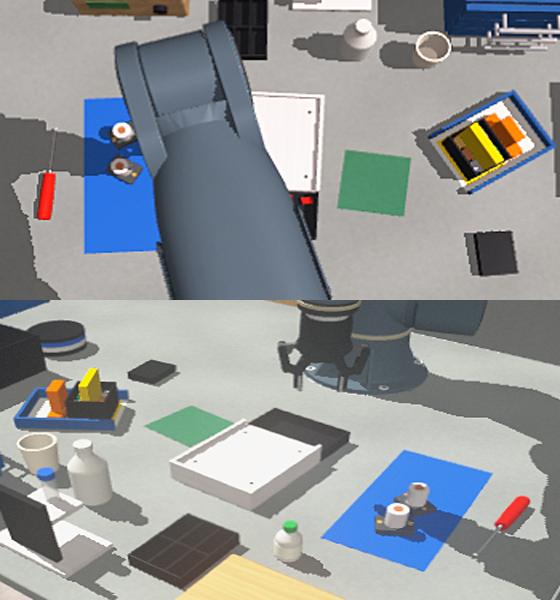

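The tote (480,145) and scraper (505,135) stand square in the bay. The plate is clean, and the 4th chip is in the tray (307,200). The housings are upright at (122,132) and (123,168).

```bash
python3 -m inch '[[0.35,[0,0,0],[0,0,0.053]],[0.35,[-2.6,2.3,0],[0,0,0]],[0.35,[-2.6,2.3,0],[0,0,0]],[0.35,[-2.6,2.3,0],[0,0,0]],[0.35,[-2.6,2.3,0],[0,0,0]],[0.35,[-2.6,2.3,0],[0,0,0]],[0.35,[-2.5,2.4,0],[0,0,0]],[0.35,[0,0,4],[0,0,0]],[0.35,[0,0,4],[0,0,0]],[0.35,[0,0,0],[0,0,0]]]' 60
python3 -m inch '[[0.35,[0,0,0],[0,0,0]],[0.35,[0,0,0],[0,0,0]]]'
python3 go.py .5526 .34 .033 118.4; python3 meas.py | grep -e can
```

```text
time: 33.7
eef_pos: [0.5501, 0.3353, 0.1485]
orientation: [0.763, -3.036, 0.007]
wrist_force: [-0.5, -0.7, -1.1]
finger_gap: 0.0556
finger_force: 0.0
time: 33.87
eef_pos: [0.5539, 0.3376, 0.159]
orientation: [-0.765, 3.046, -0.001]
wrist_force: [1.1, -0.4, 0.2]
finger_gap: 0.0554
finger_force: 0.0
t 33.87 p [0.5539 0.3376 0.159 ] x [-0.881 -0.472 -0.001] y [-0.472  0.881 -0.001] z [ 0.002 -0.    -1.   ] gap 0.0554 F [ 1.1 -0.4  0.2] g 0.0 q [ 0.55  0.55  0.24  1.26 -0.    0.06]
turn [-0.001  0.001 -0.004] rows 1.0 shift cm [-0.    0.27 12.6 ] rows 4.0
 housing can 112 (array([0.4803, 0.3424]), 37, 32, 35.1) flange 194 (array([0.4814, 0.3425]), 64, 51, 57.9)
 housing can 125 (array([0.5583, 0.3428]), 42, 29, 25.4) flange 245 (array([0.5592, 0.3442]), 60, 53, -60.3)
```

```bash
python3 -m inch '[[0.35,[0,0.3,3.5],[0,0,0]],[0.35,[0,0,3.5],[0,0,0]],[0.35,[0,0,2.5],[0,0,0]],[0.35,[0,0,2],[0,0,0]],[0.35,[0,0,0.9],[0,0,0]],[0.35,[0,0,0],[0,0,0]],[0.35,[0,0,0],[0,0,0]]]'
python3 -m inch '[[0.6,[0,0,0],[0,0,0]],[1,[0,0,0],[0,0,0]],[1,[0,0,0],[0,0,0]],[1,[0,0,0],[0,0,0]],[1,[0,0,0],[0,0,0]],[1,[0,0,0],[0,0,0]]]' 60
python3 -m inch '[[1,[0,0,-1],[0,0,0]],[1,[0,0,-2],[0,0,0]],[1,[0,0,-3],[0,0,0]],[1,[0,0,-3],[0,0,0]],[1,[0,0,-2],[0,0,0]],[1,[0,0,0],[0,0,0]]]'
python3 go.py .5377 .0767 .12 177.7
```

```text
time: 34.55
eef_pos: [0.5525, 0.3411, 0.0344]
orientation: [-0.766, 3.045, -0.001]
wrist_force: [-0.2, -0.5, 0.4]
finger_gap: 0.0552
finger_force: 0.0
time: 35.05
eef_pos: [0.5527, 0.3414, 0.0349]
orientation: [-0.766, 3.044, -0.0]
wrist_force: [-1.5, -1.4, 9.8]
finger_gap: 0.0326
finger_force: 58.8
time: 35.55
eef_pos: [0.5535, 0.3421, 0.1489]
orientation: [-0.765, 3.04, 0.002]
wrist_force: [1.2, 0.0, -1.7]
finger_gap: 0.0327
finger_force: 59.6
t 35.55 p [0.5535 0.3421 0.1489] x [-0.881 -0.473 -0.007] y [-0.473  0.881 -0.   ] z [ 0.007  0.003 -1.   ] gap 0.0327 F [ 1.2  0.  -1.7] g 59.6 q [ 0.55  0.55  0.22  1.23 -0.    0.06]
turn [-0.004  0.006 -1.037] rows 9.0 shift cm [26.58  0.52  2.89] rows 7.0
```

```bash
python3 -m inch '[[1,[0,0,0],[-0.002,0.003,-0.115]],[1,[0,0,0],[-0.002,0.003,-0.115]],[1,[0,0,0],[0,0,-0.115]],[1,[0,0,0],[0,0,-0.115]],[1,[0,0,0],[0,0,-0.115]],[1,[0,0,0],[0,0,-0.115]],[1,[0,0,0],[0,0,-0.115]],[1,[0,0,0],[0,0,-0.115]],[1,[0,0,0],[0,0,-0.117]]]' 80
python3 -m inch '[[1,[3.3,0,0],[0,0,0]],[1,[3.8,0.1,0],[0,0,0]],[1,[3.8,0.1,0],[0,0,0]],[1,[3.8,0.1,0],[0,0,0]],[1,[3.8,0.1,0],[0,0,0]],[1,[3.8,0.1,0],[0,0,0]],[1,[3.3,0,0],[0,0,0]],[1,[1,0,0],[0,0,0]],[1,[0,0,0],[0,0,0]],[1,[0,0,0],[0,0,0]]]'
python3 go.py .5377 .0767 .0745 177.7
```

```text
time: 36.3
eef_pos: [0.5515, 0.3408, 0.1429]
orientation: [2.178, -2.256, -0.007]
wrist_force: [0.6, -0.3, -1.1]
finger_gap: 0.0322
finger_force: 79.8
time: 37.13
eef_pos: [0.5359, 0.0752, 0.1434]
orientation: [2.171, -2.263, -0.007]
wrist_force: [0.1, 0.5, -1.2]
finger_gap: 0.0324
finger_force: 79.9
t 37.13 p [0.5359 0.0752 0.1434] x [-0.042 -0.999  0.001] y [-0.999  0.042  0.007] z [-0.007 -0.001 -1.   ] gap 0.0324 F [ 0.1  0.5 -1.2] g 79.9 q [ 0.14  0.34 -0.12  1.12  0.   -1.39]
turn [ 0.007 -0.001 -0.002] rows 1.0 shift cm [-0.16 -0.18  6.89] rows 2.0
```

```bash
python3 -m inch '[[1,[-0.2,-0.2,1.5],[0.006,0,0]],[1,[0,0,2],[0,0,0]],[1,[0,0,1.5],[0,0,0]],[1,[0,0,1],[0,0,0]],[1,[0,0,0.5],[0,0,0]],[1,[0,0,0],[0,0,0]],[1,[0,0,0],[0,0,0]]]'
python3 go.py .5377 .0767 .0745 177.7
```

```text
time: 37.72
eef_pos: [0.538, 0.0776, 0.0785]
orientation: [2.176, -2.264, 0.001]
wrist_force: [-0.1, -0.3, -0.8]
finger_gap: 0.0324
finger_force: 79.9
t 37.72 p [0.538  0.0776 0.0785] x [-0.04  -0.999  0.001] y [-0.999  0.04   0.001] z [-0.001 -0.001 -1.   ] gap 0.0324 F [-0.1 -0.3 -0.8] g 79.9 q [ 0.14  0.39 -0.22  0.96 -0.   -1.39]
turn [ 0.001 -0.001  0.   ] rows 1.0 shift cm [0.09 0.02 0.4 ] rows 1.0
```

```bash
python3 -m inch '[[1,[0.1,0,0.2],[0,0,0]],[1,[0,0,0.15],[0,0,0]],[1,[0,0,0.1],[0,0,0]],[1,[0,0,0],[0,0,0]],[1,[0,0,0],[0,0,0]]]'
python3 -m inch '[[0.7,[0,0,0],[0,0,0]],[0.35,[0,0,0],[0,0,0]],[0.35,[0,0,0],[0,0,0]],[0.35,[0,0,0],[0,0,0]],[0.35,[0,0,-2],[0,0,0]],[0.35,[0,0,-3],[0,0,0]],[0.35,[0,0,-4],[0,0,0]],[0.35,[0,0,0],[0,0,0]]]'
python3 go.py .476 .3405 .16 61.5; python3 meas.py | grep -e can -e scene
```

```text
time: 38.13
eef_pos: [0.5382, 0.076, 0.0749]
orientation: [2.175, -2.266, 0.002]
wrist_force: [-5.6, -1.8, 15.0]
finger_gap: 0.0321
finger_force: 82.1
time: 38.8
eef_pos: [0.5404, 0.0766, 0.1702]
orientation: [-2.173, 2.263, -0.008]
wrist_force: [1.7, 0.8, 0.8]
finger_gap: 0.0555
finger_force: 0.0
t 38.8 p [0.5404 0.0766 0.1702] x [-0.041 -0.999 -0.   ] y [-0.999  0.041 -0.007] z [ 0.007 -0.    -1.   ] gap 0.0555 F [1.7 0.8 0.8] g 0.0 q [ 0.14  0.32 -0.07  1.17 -0.   -1.39]
turn [-0.004  0.007  2.028] rows 17.0 shift cm [18.25 20.12  1.02] rows 7.0
 housing can 91 (array([0.4774, 0.3404]), 30, 29, 47.2) flange 151 (array([0.4762, 0.3407]), 60, 44, 60.8)
scene
 housing can 113 (array([0.4803, 0.3424]), 37, 32, 35.1) flange 200 (array([0.4817, 0.3429]), 65, 51, 57.9)
```

```bash
python3 -m inch '[[0.35,[0,0,0],[-0.002,0.003,0.12]],[0.35,[0,0,0],[-0.002,0.003,0.12]],[0.35,[0,0,0],[0,0,0.12]],[0.35,[0,0,0],[0,0,0.12]],[0.35,[0,0,0],[0,0,0.12]],[0.35,[0,0,0],[0,0,0.12]],[0.35,[0,0,0],[0,0,0.12]],[0.35,[0,0,0],[0,0,0.12]],[0.35,[0,0,0],[0,0,0.12]],[0.35,[0,0,0],[0,0,0.12]]]' 60
python3 -m inch '[[0.35,[0,0,0],[0,0,0.12]],[0.35,[0,0,0],[0,0,0.12]],[0.35,[0,0,0],[0,0,0.12]],[0.35,[0,0,0],[0,0,0.12]],[0.35,[0,0,0],[0,0,0.12]],[0.35,[0,0,0],[0,0,0.12]],[0.35,[0,0,0],[0,0,0.108]],[0.35,[0,0,0],[0,0,0]]]'
python3 -m inch '[[0.35,[2.5,2.8,0],[0,0,0]],[0.35,[2.6,2.9,0],[0,0,0]],[0.35,[2.6,2.9,0],[0,0,0]],[0.35,[2.6,2.9,0],[0,0,0]],[0.35,[2.6,2.9,0],[0,0,0]],[0.35,[2.6,2.9,0],[0,0,0]],[0.35,[2.7,2.8,0],[0,0,0]],[0.35,[0,0,0],[0,0,0]],[0.35,[0,0,0],[0,0,0]]]'
python3 go.py .476 .3405 .0345 61.5; python3 meas.py | grep -e can -e scene
```

```text
time: 39.73
eef_pos: [0.5371, 0.0762, 0.1623]
orientation: [0.506, -3.092, 0.009]
wrist_force: [0.4, -0.8, 0.2]
finger_gap: 0.0557
finger_force: 0.0
time: 40.4
eef_pos: [0.5372, 0.0762, 0.1624]
orientation: [-0.781, -3.037, 0.014]
wrist_force: [-0.6, 0.4, -0.0]
finger_gap: 0.0555
finger_force: 0.0
time: 41.15
eef_pos: [0.4727, 0.3413, 0.1611]
orientation: [-0.762, -3.042, 0.014]
wrist_force: [0.5, -0.6, -0.3]
finger_gap: 0.0556
finger_force: 0.0
t 41.15 p [0.4727 0.3413 0.1611] x [-0.882  0.471  0.003] y [ 0.471  0.882 -0.01 ] z [-0.007 -0.008 -1.   ] gap 0.0556 F [ 0.5 -0.6 -0.3] g 0.0 q [ 0.63  0.42  0.04  1.21 -0.    1.12]
turn [-0.01  -0.003  0.006] rows 1.0 shift cm [-0.33  0.09 12.66] rows 4.0
scene
 housing can 110 (array([0.4806, 0.343 ]), 41, 30, 16.0) flange 207 (array([0.4823, 0.3426]), 65, 50, 60.2)
```

```bash
python3 -m inch '[[0.35,[-0.3,0.1,3],[-0.01,-0.003,0.006]],[0.35,[0,0,3.5],[0,0,0]],[0.35,[0,0,3],[0,0,0]],[0.35,[0,0,2],[0,0,0]],[0.35,[0,0,1.1],[0,0,0]],[0.35,[0,0,0],[0,0,0]],[0.35,[0,0,0],[0,0,0]]]'
python3 go.py .476 .3405 .0345 61.5
```

```text
time: 41.83
eef_pos: [0.4773, 0.3384, 0.0367]
orientation: [0.783, 3.041, 0.001]
wrist_force: [-0.3, 0.5, 1.0]
finger_gap: 0.0556
finger_force: 0.0
t 41.83 p [0.4773 0.3384 0.0367] x [-0.876  0.483 -0.001] y [0.483 0.876 0.001] z [ 0.001  0.001 -1.   ] gap 0.0556 F [-0.3  0.5  1. ] g 0.0 q [ 0.62  0.5  -0.16  0.91 -0.    1.12]
turn [ 0.001  0.001 -0.007] rows 1.0 shift cm [0.21 0.12 0.22] rows 1.0
```

```bash
python3 -m inch '[[0.35,[0.2,0.1,0.2],[0,0,0]],[0.35,[0,0,0],[0,0,0]],[0.6,[0,0,0],[0,0,0]],[1,[0,0,0],[0,0,0]],[1,[0,0,0],[0,0,0]],[1,[0,0,0],[0,0,0]],[1,[0,0,0],[0,0,0]],[1,[0,0,0],[0,0,0]]]' 60
python3 -m inch '[[1,[0,0,-1],[0,0,0]],[1,[0,0,-2],[0,0,0]],[1,[0,0,-3.5],[0,0,0]],[1,[0,0,-3.5],[0,0,0]],[1,[0,0,-3],[0,0,0]],[1,[0,0,-1],[0,0,0]],[1,[0,0,0],[0,0,0]]]' 80
python3 go.py .5365 .0237 .12 -2.3
```

```text
time: 42.5
eef_pos: [0.476, 0.3413, 0.0352]
orientation: [0.782, 3.041, 0.003]
wrist_force: [-2.6, -0.3, 10.0]
finger_gap: 0.0325
finger_force: 59.0
time: 43.08
eef_pos: [0.4766, 0.3417, 0.1775]
orientation: [0.782, 3.038, 0.008]
wrist_force: [0.4, 0.3, -1.3]
finger_gap: 0.0323
finger_force: 79.6
t 43.08 p [0.4766 0.3417 0.1775] x [-0.876  0.483 -0.003] y [0.483 0.876 0.006] z [ 0.005  0.004 -1.   ] gap 0.0323 F [ 0.4  0.3 -1.3] g 79.6 q [ 0.62  0.4   0.06  1.22 -0.    1.13]
turn [ 7.000e-03 -1.000e-03  1.107e+00] rows 9.0 shift cm [-31.53   7.26   5.75] rows 8.0
```

```bash
python3 -m inch '[[1,[0,0,0],[0.003,0,0.12]],[1,[0,0,0],[0.003,0,0.12]],[1,[0,0,0],[0,0,0.12]],[1,[0,0,0],[0,0,0.12]],[1,[0,0,0],[0,0,0.12]],[1,[0,0,0],[0,0,0.12]],[1,[0,0,0],[0,0,0.12]],[1,[0,0,0],[0,0,0.12]],[1,[0,0,0],[0,0,0.12]],[1,[0,0,0],[0,0,0.027]]]' 80
python3 -m inch '[[1,[-3.1,0,0],[0,0,0]],[1,[-3.5,0,0],[0,0,0]],[1,[-3.5,0,0],[0,0,0]],[1,[-3.5,0,0],[0,0,0]],[1,[-3.5,0,0],[0,0,0]],[1,[-3.5,0,0],[0,0,0]],[1,[-3.5,0,0],[0,0,0]],[1,[-3.5,0,0],[0,0,0]],[1,[-3.4,0,0],[0,0,0]]]'
python3 -m inch '[[1,[0,2,0],[0,0,0]],[1,[0,3,0],[0,0,0]],[1,[0,2,0],[0,0,0]],[1,[0,0,2],[0,0,0]],[1,[0,0,2],[0,0,0]],[1,[0,0,0],[0,0,0]],[1,[0,0,0],[0,0,0]]]'
python3 go.py .5365 .0237 .0745 -2.3; python3 meas.py
```

```text
time: 43.92
eef_pos: [0.4747, 0.3403, 0.1724]
orientation: [2.273, 2.167, -0.011]
wrist_force: [0.8, 0.7, -2.0]
finger_gap: 0.0322
finger_force: 79.4
time: 44.67
eef_pos: [0.4618, 0.0294, 0.1741]
orientation: [2.265, 2.177, -0.01]
wrist_force: [1.7, 0.0, -1.3]
finger_gap: 0.0325
finger_force: 79.6
time: 45.25
eef_pos: [0.5314, 0.028, 0.1339]
orientation: [-2.265, -2.176, 0.012]
wrist_force: [-0.3, 0.3, -0.8]
finger_gap: 0.0318
finger_force: 80.0
t 45.25 p [0.5314 0.028  0.1339] x [ 0.04   0.999 -0.005] y [ 0.999 -0.04  -0.006] z [-0.006 -0.004 -1.   ] gap 0.0318 F [-0.3  0.3 -0.8] g 80.0 q [ 0.06  0.33 -0.16  1.09 -0.    1.67]
turn [-0.006  0.005  0.   ] rows 1.0 shift cm [-0.41  0.53  5.94] rows 2.0
top
 tote panel top 176 (array([ 0.5238, -0.3339]), 91, 21, 30.3) zmed 0.115
 scraper top 135 (array([ 0.5591, -0.3911]), 54, 25, 31.7) zmed 0.0876
 bay rim 360 (array([ 0.413 , -0.4762]), 506, 212, 38.4)
 green mat (array([ 0.453 , -0.1572]), 128, 101, -7.0)
 station rim 113 (array([0.5434, 0.1296]), 201, 10, -2.4)
scene
 tote panel top 103 (array([ 0.5351, -0.3245]), 111, 24, 32.5) zmed 0.1131
 scraper top 35 (array([ 0.5692, -0.3858]), 65, 22, 31.9) zmed 0.0838
 bay rim 581 (array([ 0.4138, -1.0288]), 1502, 1000, 64.6)
 green mat (array([ 0.4552, -0.1431]), 126, 125, 83.0)
 station rim 472 (array([0.542 , 0.0493]), 208, 176, -1.7)
```

```bash
python3 -m inch '[[1,[-0.4,0.5,1],[-0.006,0.005,0]],[1,[0,0,2],[0,0,0]],[1,[0,0,1.5],[0,0,0]],[1,[0,0,0.8],[0,0,0]],[1,[0,0,0.3],[0,0,0]],[1,[0,0,0],[0,0,0]],[1,[0,0,0],[0,0,0]]]'
python3 go.py .5365 .0237 .0745 -2.3
```

```text
time: 45.93
eef_pos: [0.5384, 0.024, 0.0803]
orientation: [2.263, 2.175, 0.006]
wrist_force: [-0.0, -1.2, -1.9]
finger_gap: 0.0319
finger_force: 80.0
t 45.93 p [0.5384 0.024  0.0803] x [0.04  0.999 0.001] y [ 0.999 -0.04   0.005] z [ 0.005  0.001 -1.   ] gap 0.0319 F [-0.  -1.2 -1.9] g 80.0 q [ 0.04  0.37 -0.24  0.95  0.    1.65]
turn [ 0.005 -0.001  0.   ] rows 1.0 shift cm [-0.03 -0.19  0.58] rows 1.0
```

```bash
python3 -m inch '[[1,[0,-0.1,0.3],[0.005,0,0]],[1,[0,0,0.15],[0,0,0]],[1,[0,0,0.1],[0,0,0]],[1,[0,0,0.05],[0,0,0]],[1,[0,0,0],[0,0,0]],[1,[0,0,0],[0,0,0]]]'
python3 -m inch '[[0.7,[0,0,0],[0,0,0]],[0.35,[0,0,0],[0,0,0]],[0.35,[0,0,0],[0,0,0]],[0.35,[0,0,0],[0,0,0]],[0.35,[0,0,-2],[0,0,0]],[0.35,[0,0,-3],[0,0,0]],[0.35,[0,0,-4],[0,0,0]],[0.35,[0,0,-4],[0,0,0]]]'
python3 -m inch '[[0.35,[0,-3,0],[0,0,0]],[0.35,[-3.5,-1.5,0],[0,0,0]],[0.35,[-3.5,-1.5,0],[0,0,0]],[0.35,[-3.5,-1.5,0],[0,0,0]],[0.35,[-3.5,-1.5,0],[0,0,0]],[0.35,[-3.5,0,0],[0,0,0]],[0.35,[-3.5,0,0],[0,0,0]],[0.35,[-3.5,0,0],[0,0,0]],[0.35,[0,0,0],[0,0,0]],[0.35,[0,0,0],[0,0,0]]]'
python3 bayfit.py | grep -e tote -e scraper
python3 - <<'E'
import cv2,numpy as np
from h import *
a=cv2.imread('pics/b_top.png')[100:310,140:490]; b=cv2.imread('pics/b_scene.png')[80:330,170:520]
cv2.imwrite('pics/g.png',np.vstack([cv2.resize(a,(560,300),interpolation=cv2.INTER_CUBIC),cv2.resize(b,(560,300),interpolation=cv2.INTER_CUBIC)]))
from meas import rect,plane
for c in("top","scene"):
    f=np.load(f"b_{c}.npy",allow_pickle=True).item(); P=cloud(f); z=np.nan_to_num(P[...,2],nan=-1)
    m=(abs(z-.095)<.006)&(abs(P[...,0]-.536)<.1)&(abs(P[...,1]-.049)<.09)
    n,L,s,ce=cv2.connectedComponentsWithStats(m.astype(np.uint8)); print(c,[rect(plane(f,L==i,.095)) for i in range(1,n) if s[i,4]>15])
E
```

```text
time: 46.43
eef_pos: [0.5372, 0.0241, 0.0752]
orientation: [-2.265, -2.176, -0.002]
wrist_force: [-11.7, 0.5, 28.4]
finger_gap: 0.032
finger_force: 83.2
time: 47.1
eef_pos: [0.5362, 0.0238, 0.2044]
orientation: [-2.264, -2.175, 0.002]
wrist_force: [1.6, 0.5, 0.8]
finger_gap: 0.0555
finger_force: 0.0
time: 47.93
eef_pos: [0.4369, -0.2188, 0.203]
orientation: [-2.268, -2.172, 0.001]
wrist_force: [-0.6, 1.6, 0.3]
finger_gap: 0.0557
finger_force: 0.0
 tote panel top 108 (array([ 0.5349, -0.3244]), 111, 24, 31.6) zmed 0.1133
 scraper top 45 (array([ 0.5688, -0.3852]), 65, 24, 31.9) zmed 0.085
top [(array([0.5374, 0.0783]), 33, 29, 0.9), (array([0.5367, 0.0223]), 30, 29, 0.7)]
scene [(array([0.5421, 0.0254]), 32, 31, -54.4), (array([0.5432, 0.0801]), 34, 29, 35.6)]
```

View pics/g.png

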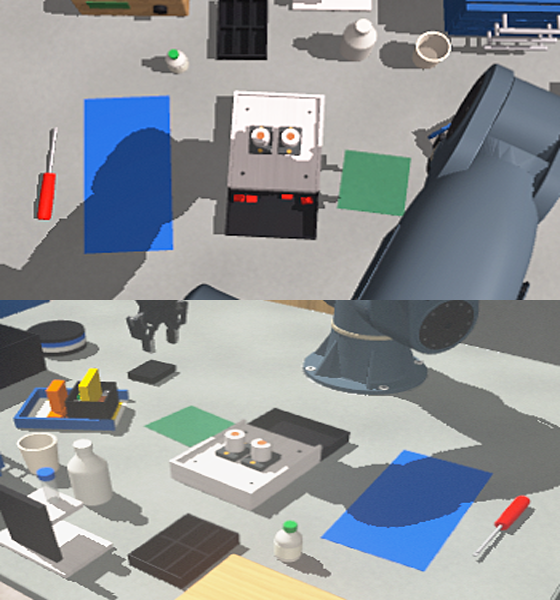

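Both housings stand side by side on the plate (260,138 and 290,138). All four chips are in the tray (240–305,199), and the tote and scraper are in the bay.

```bash
python3 -c "
from station import robot
print(robot.sign_off())"
```

```text
the job is handed in; nothing more can be done
None
```

The job is done and handed in at about 48 s of the 200 s: all four chips are in the catch tray, the scraper and tote are back square on their marks in the bay, and both housings stand upright side by side on the clean plate; the sign-off returned no verdict.

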